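Register a straightedge against two pins on a trimming board

TASK

On the white trimming board, slide the aluminium straightedge away from you until its long edge rests lightly against both steel pins at the same moment; feel for them and push gently, the thin pins bend easily. Then, leaving it against both pins, stand the small steel weight upright on top of the straightedge to hold it there, let go, and leave the other things where they are.

Things in the scene. Friction and masses are not known exactly. Their poses are not given: they have to be found in the camera images.
- board: fixed white trimming board, a slab 260 mm (its x) by 360 mm (its y) and 12 mm thick, with a paper sheet; origin at the centre of its underside on the bench, x points away from the robot, towards the pins; its top is 12 mm above the bench
- pin_left: slot, 32 by 10 mm, flush in the board's top, with a steel pin (8 mm thick, standing 16 mm out of the board) tightened in it; the one on the robot's left. Origin at the slot's middle, on the board's top, x along the slot, away from the robot. The pin's centre is anywhere within 10 mm of the origin along x and not measured: find it by feel. It bends above 6 N
- pin_right: the same, about 160 mm further right; its pin also stands anywhere within 10 mm of its slot's middle, so the line through the pins may lie up to 0.2 rad off the board's y, and it too bends above 6 N. An edge is felt on a pin from 0.5 N; both must be felt together for a quarter of a second. Once on both, the straightedge goes no further
- straightedge: loose flat aluminium bar, 300 mm long (its y), 40 mm wide (x), 10 mm thick, 0.25 to 0.45 kg, lying askew on the board on the robot's side of the pins, +x towards them; origin at the centre of its underside; its edge facing the pins is 20 mm along +x, so it touches a pin whose centre is 24 mm along +x. Can be gripped across its width or pushed on its rear edge; slick board: it slides at 0.6 to 1.6 N if not pressed down
- weight: loose turned steel weight on the bench to the left or right of the board: round foot 36 mm in diameter and 30 mm high, narrow neck, round knob 25 mm in diameter from 44 to 62 mm height, about 0.3 kg; origin at the centre of its underside
- jar: loose small glass jar with a white cap, 42 mm in diameter, 58 mm high, on the bench on the side of the board where the weight is not; leave it
- dish: loose clear flat round dish, 60 mm across, 15 mm high, on the board beyond the pins; leave it
- spatula: loose thin steel spatula, 142 mm long, 12 mm wide at most, 5 mm thick, lying on the board beyond the pins; leave it
- beaker: loose glass beaker, 60 mm across, 75 mm high, beyond the board on the left; leave it
Mind the look-alikes: they are no part of the job. Leave any red look-alike of the weight alone.

How it is judged:
On the way, in this order (a step that is already met when the one before it is completed fails the run):
1. the straightedge is felt on both pins at the same time: at least 0.5 N on each, for 0.25 s (contact force between straightedge and pin_left above 0.5 N and contact force between straightedge and pin_right above 0.5 N), for 0.25 s.
2. the weight stands on the straightedge (z of weight in the frame of straightedge between 0.007 and 0.0125 m and contact force between weight and straightedge above 1 N), for 0.2 s.
At the end, for the whole second after the job is handed in: the straightedge lies flat on the board with its far edge still at both pins (no gap above 1.7 mm at either), the weight stands upright on it, released, and all is at rest (all of step 2 and x of pin_left_stem_c0 in the frame of straightedge between 0.02 and 0.0257 m and x of pin_right_stem_c0 in the frame of straightedge between 0.02 and 0.0257 m and y of pin_left_stem_c0 in the frame of straightedge below 0.15 m and y of pin_right_stem_c0 in the frame of straightedge above -0.15 m and angle between straightedge's own z axis and vertical below 0.03 rad and z of straightedge in the frame of board below 0.0145 m and angle between weight's own z axis and vertical below 0.1 rad and linear speed of each of straightedge, weight below 0.01 m/s); the robot touches nothing.
It fails at once if a pin is pushed with more than 6 N (contact force between anything else and pin_left above 6 N or contact force between anything else and pin_right above 6 N).
It fails at once if a bystander (jar, dish, spatula, beaker) is moved by more than 15 mm (distance of any of jar, dish, spatula, beaker from where it was at the start of the episode above 0.015 m).
It also fails if it takes over 72 s, if anything falls off the work surface, if the arm or the gripper's body presses on something with over 40 N, if the wrist force passes 120 N, or if a joint passes its speed limit or range.

ROBOT

A 6-joint arm with a two-finger parallel gripper is mounted at the origin on the work surface. World frame = base frame: x ahead of the robot, y to its left, z up, the work surface at z = 0. Lengths are in m, angles in rad, forces in N, time in s.
With the tool pointing down it reaches from about 0.3 to 0.775 m from the base axis. Payload 14.6 kg.
Tool frame: the origin (TCP) lies at the very end of the fingers, on their centre line; the grasp point (between the pads) lies 19 mm behind it; z points along the fingers, y is the direction in which the jaws open and shut (so a half turn about z gives the same grasp; the last joint's range is limited). The gripper opens to 94 mm and grips with 3 to 60 N. Pads are 16 mm wide; open, the fingers measure 119 mm over their backs; the gripper's body (75 mm by 177 mm) begins 78 mm behind the grasp point.
Start: joints at [-0.067, 0.3, 1.521, -0, 1.321, -0.067], TCP at [0.55, -0, 0.182] pointing down, gripper open.
Joint ranges: [-3.03, 3.03], [-0.79, 2.21], [0.23, 2.52], [-1.04, 4.18], [0, 3.07], [-2.55, 2.55]. Speed limits (rad/s): [2.22, 2.22, 2.57, 3.14, 3.14, 3.14].

INTERFACE

Orientations are given as [roll, pitch, yaw] about the fixed x, y, z axes, in that order (R = Rz(yaw) Ry(pitch) Rx(roll)).
In Python, from station import ctrl, eyes gives the robot as it stands.
- The arm moves only by the tool jog_arm, never from a script. Its argument "moves" is a list of rows, each a list of 3 entries, a list of its own where there are three numbers: the shift along the world's x, y, z in mm, then the turn, a rotation vector about the world's x, y, z in units of 5 degrees (1.0 is 5 degrees), then the finger opening in mm, from 0 to 94. In form: [[[tx, ty, tz], [wx, wy, wz], jaw], ...]. A call has 1 to 5 rows; each row is the pose to reach, as a shift and turn from the pose commanded when the call began; what a row does not reach only later rows make up. A row lasts 1/12 s, in which the tool goes at most 41.7 mm and 7.16 degrees, less where a joint would pass 70% of its speed; a pose out of reach is approached as far as the arm can. A call with a gripper value outside its range is refused whole. The fingers move at their own pace and stop on an object; "squeeze" is the grip in N (left out, the last holds). Time passes only in rows, so rows that repeat a pose let the fingers close. It gives the time, the measured TCP pose, the force and the opening at its end, in the units of the state.
- ctrl.get_obs(): the state, without advancing time (a new reading comes with each control period).
- eyes.camera(name): name is "scene" or "side" or "wrist"; returns a dict with "frame" (480x640x3 uint8, red, green, blue), "vertical_fov" (degrees; the focal length in pixels is half the picture's height over the tangent of half this angle, whatever the lens; pixels are square), "cx", "cy" (the principal point, pixels), "k1" (the pictures are not rectified: a ray, as slopes to the right and down, at radius r is drawn at 1 + k1 r^2 times it, then the intrinsics apply), "eye" and "attitude" of the camera in the world; the wrist camera has in their place "hand_eye" (4x4, takes a point from camera to tool coordinates, whose origin is the TCP and whose axes are the flange's). Camera axes: x right, y down, z forward; pixel columns grow to the right and rows downward; lengths in m; the calibration is good to about 2 mm. A picture is of the moment at which its call begins: read the wrist's pose just before it. There is no depth.
- ctrl.hand_in(): hands the job in, once; it reports no verdict.
The state is a dict: "time_s": time; "qpos": joint angles; "joint_vel": joint speeds; "tau": joint torques, N m; "ee_pos": TCP position; "eef_rot": TCP orientation; "force": force on the tool from outside, world axes, zero at the start; "moment": the same for the moment, N m; "grip_width": finger opening in m.
Only numpy, scipy, OpenCV 4.12 (cv2) and the standard library are available. Lean on these libraries where they do the work, as an engineer would, in place of code of your own. Each camera call takes 0.05 s, during which the arm holds its last target.

## Working session

There is one attempt and no reset: what is moved stays moved. The work goes in short steps, Python scripts to look and compute and a tool call to move; the robot and the scene stay as the last step left them, time stands still between calls to the robot, and variables do not carry over. Pictures are saved under pics/ and viewed, and the job is handed in when it is done.

Besides the shell and the picture viewer there is one more tool, called as name([rows], argument=value, ...), one row to a line, values as JSON. jog_arm: Moves the arm, as the interface text tells. Its arguments: {"type":"object","properties":{"moves":{"type":"array","items":{"type":"array"}},"squeeze":{"type":"number"}},"required":["moves"]}

```bash
ls; mkdir -p pics; cat > h.py <<'E'
import numpy as np,cv2
from station import ctrl,eyes
def snap(n,f):
    o=ctrl.get_obs(); c=eyes.camera(n); cv2.imwrite('pics/'+f,c['frame'][:,:,::-1]); 
    import pickle; pickle.dump((o,c),open('pics/'+f+'.pkl','wb')); return o,c
E
python3 - <<'E'
from h import *
for n in ['scene','side','wrist']:
    o,c=snap(n,n+'0.png'); print({k:v for k,v in c.items() if k!='frame'})
print(o)
E
```

```text
pics
{'vertical_fov': 52.81277286823614, 'cx': 319.6181191587784, 'cy': 253.248972919467, 'k1': 0.02532963049570653, 'eye': array([1.27293562, 0.06357043, 0.55708746]), 'attitude': array([-2.20409779,  0.00916252,  1.68675755])}
{'vertical_fov': 45.92025197876835, 'cx': 313.4623917289571, 'cy': 240.8406724696042, 'k1': -0.07323479485272334, 'eye': array([ 0.04773118, -0.48862068,  0.75393306]), 'attitude': array([-2.3731267 , -0.00384393, -0.84301511])}
{'vertical_fov': 58.211733956276, 'cx': 311.7465029602539, 'cy': 244.5018816926263, 'k1': -0.09461942623140399, 'hand_eye': array([[-1.27595331e-03, -9.57601847e-01, -2.88092130e-01,
         8.51841411e-02],
       [ 9.99999167e-01, -1.27819494e-03, -1.80325716e-04,
        -1.19618710e-03],
       [-1.95557663e-04, -2.88092120e-01,  9.57602680e-01,
        -2.01834016e-01],
       [ 0.00000000e+00,  0.00000000e+00,  0.00000000e+00,
         1.00000000e+00]])}
{'time_s': 0.1, 'qpos': array([-6.66304185e-02,  3.00384863e-01,  1.52150317e+00, -7.20867314e-06,
        1.32067750e+00, -6.65689314e-02]), 'joint_vel': array([ 0.00110511, -0.00073452, -0.00183935,  0.00087778,  0.00039505,
        0.00060829]), 'tau': array([ 1.84928511e-03, -5.32644153e+01, -3.53284299e+01,  7.10431044e-02,
        2.34944851e-02, -7.30603051e-05]), 'ee_pos': array([ 5.49754605e-01, -5.34397181e-06,  1.81966597e-01]), 'eef_rot': array([-3.14062146e+00, -5.77486637e-05,  1.57073660e+00]), 'force': array([ 1.08202859, -0.37659246,  0.17490361]), 'moment': array([-0.0025071 ,  0.01712173,  0.01896625]), 'grip_width': 0.09422161708215157}
```

View pics/scene0.png

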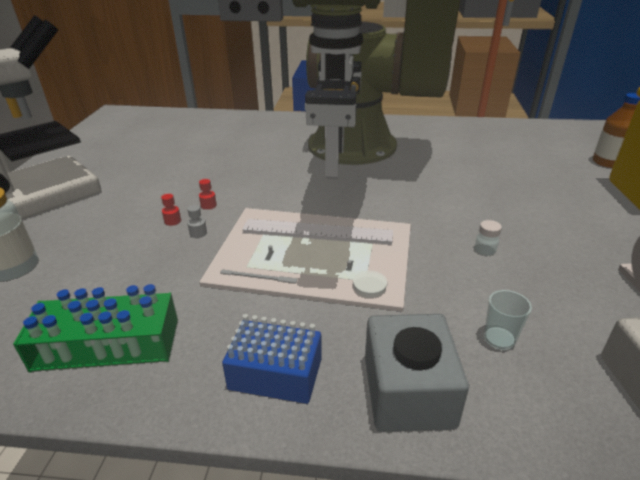

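View pics/side0.png

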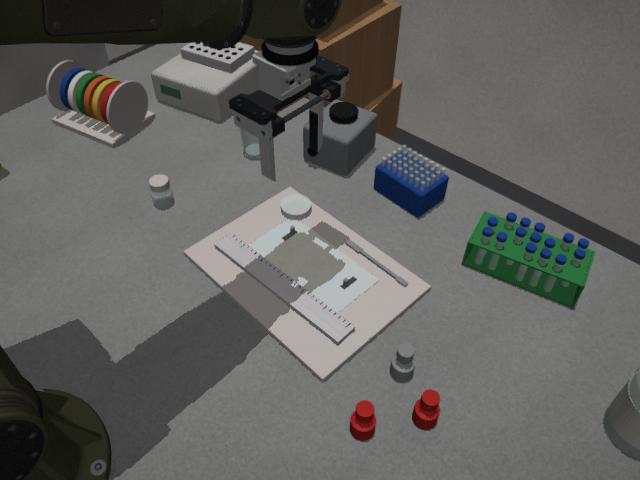

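View pics/wrist0.png

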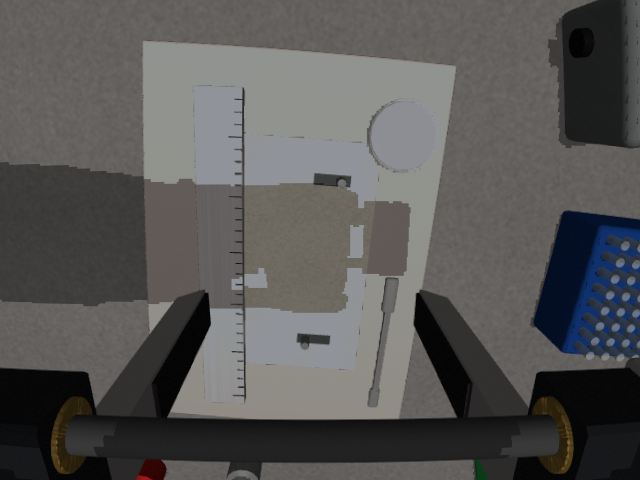

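The wrist view shows the board. The ruler runs along column ~220, the left slot is at (332,181) with its pin at ~(342,184), and the right slot is at (313,340) with its pin at ~(304,344). The grey weight is right of the board: side view (403,362), scene view (197,222). I'll measure next.

```bash
cat >> h.py <<'E'
import pickle
from scipy.spatial.transform import Rotation as Rn
def load(f): return pickle.load(open('pics/'+f+'.pkl','rb'))
def campose(o,c):
    if 'eye' in c: return np.array(c['eye']),Rn.from_euler('xyz',c['attitude']).as_matrix()
    T=np.eye(4);T[:3,:3]=Rn.from_euler('xyz',o['eef_rot']).as_matrix();T[:3,3]=o['ee_pos']
    M=T@c['hand_eye'];return M[:3,3],M[:3,:3]
def K(c):
    f=240/np.tan(np.radians(c['vertical_fov'])/2);return np.array([[f,0,c['cx']],[0,f,c['cy']],[0,0,1]]),np.array([c['k1'],0,0,0,0])
def px2w(oc,uv,z):
    o,c=oc;p,R=campose(o,c);k,d=K(c)
    n=cv2.undistortPoints(np.array(uv,float).reshape(-1,1,2),k,d).reshape(-1,2)
    r=np.c_[n,np.ones(len(n))]@R.T
    return p+r*((np.reshape(z,(-1,1))-p[2])/r[:,2:])
def w2px(oc,P):
    o,c=oc;p,R=campose(o,c);k,d=K(c)
    q=(np.array(P,float).reshape(-1,3)-p)@R
    return cv2.projectPoints(q,np.zeros(3),np.zeros(3),k,d)[0].reshape(-1,2)
E
python3 - <<'E'
from h import *
np.set_printoptions(precision=4,suppress=True)
w=load('wrist0.png');s=load('scene0.png');d=load('side0.png')
print('board wrist',px2w(w,[(143,41),(455,66),(400,419)],.012))
print('board side',px2w(d,[(291,188),(430,287),(323,378),(185,254)],.012))
print('board scene',px2w(s,[(248,211),(412,221),(406,301),(209,288)],.012))
print('edge wrist',px2w(w,[(194,87),(242,86),(245,402),(206,402)],.022))
print('weight side knob top',px2w(d,[(405,348)],.062),'scene',px2w(s,[(194,210)],.062))
print('slots',px2w(w,[(314,180),(351,181),(297,339),(330,341)],.012))
print('pintops',px2w(w,[(342,182),(304,345)],.028))
for n,b in(('wrist0',(280,150,90,220)),('side0',(180,180,260,220)),('side0',(340,320,120,120))):
    i=cv2.imread(f'pics/{n}.png');x,y,ww,h=b;j=cv2.resize(i[y:y+h,x:x+ww],None,fx=min(800/ww,600/h),fy=min(800/ww,600/h),interpolation=cv2.INTER_NEAREST)
    cv2.imwrite(f'pics/c_{n}_{x}.png',j)
E
```

```text
board wrist [[ 0.4108  0.147   0.012 ]
 [ 0.6662  0.1263  0.012 ]
 [ 0.6407 -0.218   0.012 ]]
board side [[ 0.665   0.1178  0.012 ]
 [ 0.6359 -0.2332  0.012 ]
 [ 0.3836 -0.2122  0.012 ]
 [ 0.4075  0.1354  0.012 ]]
board scene [[ 0.3984 -0.1996  0.012 ]
 [ 0.4031  0.1513  0.012 ]
 [ 0.6553  0.1322  0.012 ]
 [ 0.6573 -0.2068  0.012 ]]
edge wrist [[ 0.4538  0.1088  0.022 ]
 [ 0.4927  0.1089  0.022 ]
 [ 0.4812 -0.1884  0.022 ]
 [ 0.4417 -0.1891  0.022 ]]
weight side knob top [[ 0.4766 -0.287   0.062 ]] scene [[ 0.4858 -0.2826  0.062 ]]
slots [[ 0.5503  0.0315  0.012 ]
 [ 0.5823  0.0306  0.012 ]
 [ 0.5339 -0.1223  0.012 ]
 [ 0.5659 -0.1245  0.012 ]]
pintops [[ 0.5735  0.0321  0.028 ]
 [ 0.541  -0.1197  0.028 ]]
```

```bash
ls pics
```

```text
c_side0_180.png
c_side0_340.png
c_wrist0_280.png
scene0.png
scene0.png.pkl
side0.png
side0.png.pkl
wrist0.png
wrist0.png.pkl
```

View pics/c_wrist0_280.png

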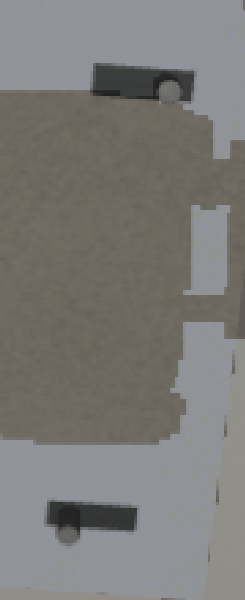

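View pics/c_side0_340.png

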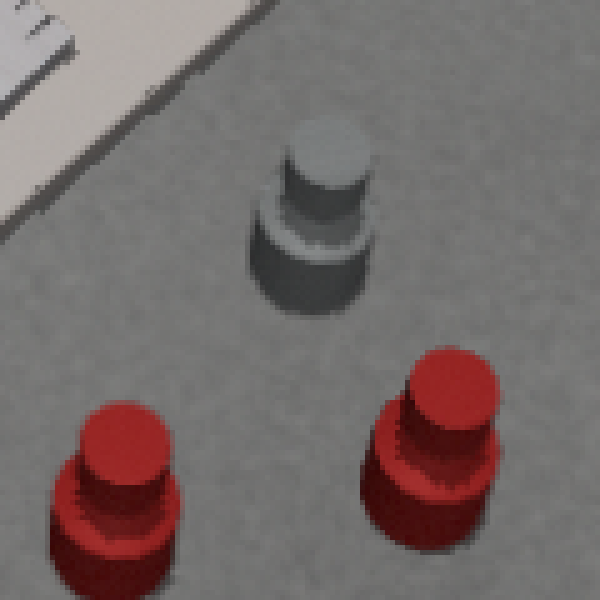

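Measurements agree to a few mm:
- **Pins:** left (0.5735, 0.031), right (0.542, −0.120), so the pin line is at yaw ≈ −0.21.
- **Straightedge:** centre (0.467, −0.040), yaw ≈ −0.04.

I'll push its rear edge with closed fingers, midway between the pins.

jog_arm([
  [[-35,-10,0],[0,0,-0.8],0],
  [[-70,-20,0],[0,0,-1.6],0],
  [[-105,-30,0],[0,0,-2.3],0],
  [[-132,-37,0],[0,0,-2.3],0],
  [[-132,-37,0],[0,0,-2.3],0],
], squeeze=10)

```text
time_s: 0.57
ee_pos: [0.4147, -0.0376, 0.1825]
eef_rot: [-3.141, 0.0, 1.369]
force: [-1.2, 0.8, -0.2]
grip_width: 0.0641
```

jog_arm([
  [[0,0,-35],[0,0,0],0],
  [[0,0,-70],[0,0,0],0],
  [[0,0,-105],[0,0,0],0],
  [[0,0,-125],[0,0,0],0],
  [[0,0,-125],[0,0,0],0],
])

```text
time_s: 0.98
ee_pos: [0.4159, -0.0366, 0.054]
eef_rot: [-3.135, 0.0, 1.37]
force: [-0.1, 0.6, -0.4]
grip_width: 0.0306
```

```bash
python3 - <<'E'
from h import *
o,c=snap('side','side1.png');F=[]
for i in range(6): eyes.camera('side');F.append(ctrl.get_obs()['force'])
snap('scene','scene1.png')
o=ctrl.get_obs();print(o['time_s'],o['ee_pos'],o['eef_rot'],o['grip_width']);print(np.array(F).round(2))
i=cv2.imread('pics/side1.png')[150:390,160:480];cv2.imwrite('pics/side1c.png',cv2.resize(i,None,fx=2.5,fy=2.5))
E
```

```text
1.3833 [ 0.41855078 -0.0370714   0.05841666] [ 3.13982926e+00 -5.71925182e-05  1.37011792e+00] 0.0009203307194130556
[[ 0.72  1.36  0.38]
 [ 0.65 -1.68 -0.05]
 [ 0.01 -0.59  0.59]
 [-0.46 -0.67  0.16]
 [-0.66  0.41  0.29]
 [ 0.78  0.   -0.12]]
```

View pics/side1c.png

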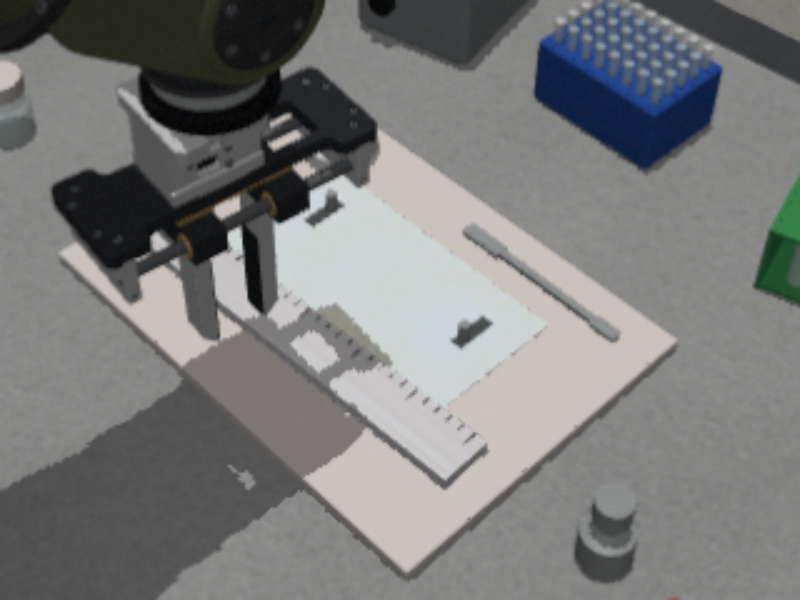

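The fingers are closed and sit behind the ruler's rear edge (crop ~(210,330)). Next I lower them and advance in small steps.

jog_arm([
  [[0,0,-20],[0,0,0],0],
  [[0,0,-35],[0,0,0],0],
  [[0,0,-42],[0,0,0],0],
  [[0,0,-42],[0,0,0],0],
  [[0,0,-42],[0,0,0],0],
])

```text
time_s: 1.8
ee_pos: [0.4182, -0.037, 0.0159]
eef_rot: [-3.142, 0.0, 1.37]
force: [-0.0, 0.2, 0.4]
grip_width: 0.0004
```

jog_arm([
  [[3,0,0],[0,0,0],0],
  [[6,0,0],[0,0,0],0],
  [[9,0,0],[0,0,0],0],
  [[12,0,0],[0,0,0],0],
  [[15,0,0],[0,0,0],0],
])

```text
time_s: 2.22
ee_pos: [0.4335, -0.037, 0.0157]
eef_rot: [3.141, -0.0, 1.37]
force: [0.4, -0.3, 1.0]
grip_width: 0.0006
```

jog_arm([
  [[3,0,0],[0,0,0],0],
  [[6,0,0],[0,0,0],0],
  [[9,0,0],[0,0,0],0],
  [[12,0,0],[0,0,0],0],
  [[15,0,0],[0,0,0],0],
])

```text
time_s: 2.63
ee_pos: [0.4483, -0.037, 0.0154]
eef_rot: [-3.141, 0.0, 1.37]
force: [0.1, -0.1, -0.2]
grip_width: 0.0006
```

jog_arm([
  [[3,0,0],[0,0,0],0],
  [[6,0,0],[0,0,0],0],
  [[9,0,0],[0,0,0],0],
  [[12,0,0],[0,0,0],0],
  [[15,0,0],[0,0,0],0],
])

```text
time_s: 3.05
ee_pos: [0.4633, -0.037, 0.0154]
eef_rot: [-3.142, 0.0, 1.37]
force: [-0.7, 0.8, 1.4]
grip_width: 0.0003
```

```bash
python3 - <<'E'
from h import *
snap('wrist','wrist2.png')
o,c=snap('side','side2.png');snap('scene','scene2.png');F=[]
for i in range(4): eyes.camera('side');F.append(ctrl.get_obs()['force'])
o=ctrl.get_obs();print(o['time_s'],o['ee_pos'],o['eef_rot'],o['grip_width']);print(np.mean(F,0).round(2))
i=cv2.imread('pics/side2.png')[150:390,160:480];cv2.imwrite('pics/side2c.png',cv2.resize(i,None,fx=2.5,fy=2.5))
E
```

```text
3.4 [ 0.46287195 -0.03701051  0.01545407] [-3.14153544e+00  1.06812627e-05  1.37005991e+00] 0.0005268119119375138
[ 0.12 -0.13  0.27]
```

View pics/side2c.png

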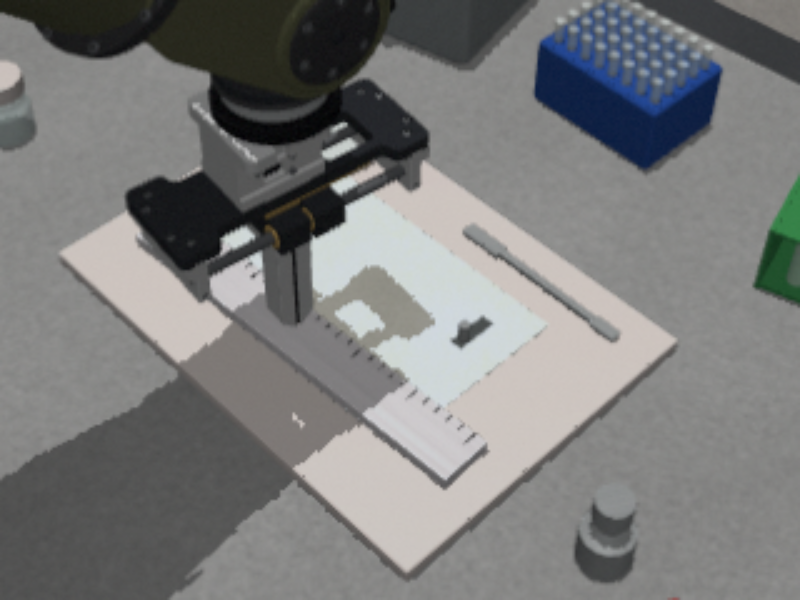

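View pics/wrist2.png

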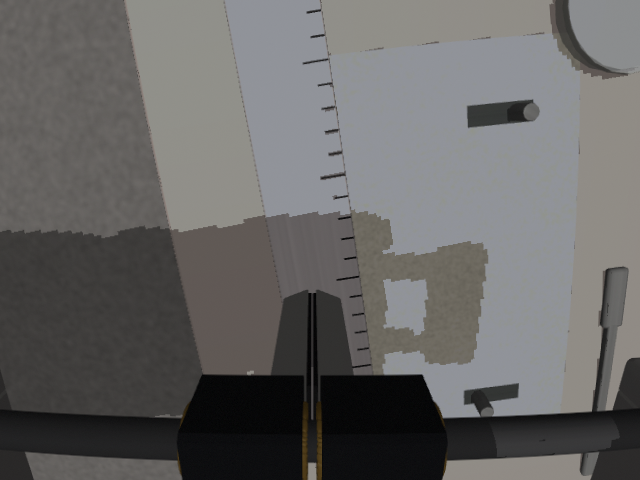

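```bash
python3 - <<'E'
from h import *
np.set_printoptions(precision=4,suppress=True)
w=load('wrist2.png');d=load('side2.png')
print('rear',px2w(w,[(224,0),(279,280)],.022),'front',px2w(w,[(322,0),(366,340)],.022))
print('end side',px2w(d,[(160+487/2.5,150+445/2.5),(160+447/2.5,150+473/2.5)],.022))
d0=load('side0.png')
print('end side0',px2w(d0,[(354,326),(338,338.5)],.022))
for n in (w,d):
  p=n[0]['ee_pos'];print(w2px(n,[p,p+[-.0125,0,0],p+[.0125,0,0]]))
print('pins',px2w(w,[(532,110),(487,411)],.028), px2w(d,[(160+465/2.5,150+323/2.5)],.028), px2w(load('side1.png'),[(160+331/2.5,150+193/2.5)],.028))
i=cv2.imread('pics/side2.png')[230:310,220:340];cv2.imwrite('pics/side2d.png',cv2.resize(i,None,fx=6,fy=6,interpolation=cv2.INTER_NEAREST))
E
```

```text
rear [[ 0.4527  0.1006  0.022 ]
 [ 0.448  -0.0255  0.022 ]] front [[ 0.4927  0.092   0.022 ]
 [ 0.4841 -0.0665  0.022 ]]
end side [[ 0.4793 -0.1947  0.022 ]
 [ 0.4465 -0.1895  0.022 ]]
end side0 [[ 0.4814 -0.1914  0.022 ]
 [ 0.4466 -0.1877  0.022 ]]
[[314.4535 290.3647]
 [290.317  294.9228]
 [338.7567 285.7461]]
[[275.9594 284.5486]
 [270.7496 288.8294]
 [281.1012 280.3235]]
pins [[ 0.5734  0.0312  0.028 ]
 [ 0.5412 -0.1199  0.028 ]] [[ 0.5433 -0.1238  0.028 ]] [[0.5737 0.0277 0.028 ]]
```

View pics/side2d.png

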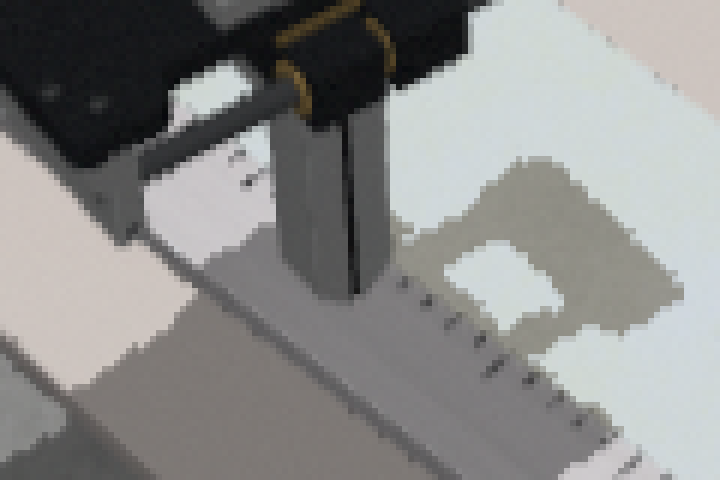

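```bash
python3 - <<'E'
from h import *
np.set_printoptions(precision=2,suppress=True)
d=load('side2.png');p=d[0]['ee_pos'];s=load('scene2.png')
R=Rn.from_euler('xyz',d[0]['eef_rot']).as_matrix()
for z in(0,.004,.008):
  print(z,w2px(d,[p-.008*R[:,0]+[0,0,z],p+.008*R[:,0]+[0,0,z],p-.008*R[:,0]-.0125*R[:,1]+[0,0,z]]).ravel(), w2px(s,[p+[0,0,z]]))
x=cv2.imread('pics/scene2.png')[190:310,200:420];cv2.imwrite('pics/scene2c.png',cv2.resize(x,None,fx=3.6,fy=3.6,interpolation=cv2.INTER_NEAREST))
E
```

```text
0 [278.64 287.5  273.31 281.62 272.46 290.96] [[318.96 230.52]]
0.004 [278.54 285.98 273.19 280.1  272.34 289.44] [[318.94 228.87]]
0.008 [278.44 284.46 273.08 278.57 272.23 287.92] [[318.92 227.2 ]]
```

View pics/scene2c.png

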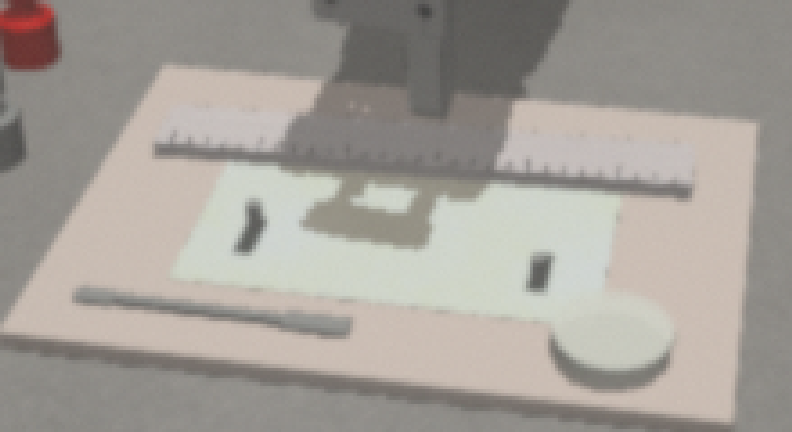

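```bash
python3 - <<'E'
from h import *
np.set_printoptions(precision=4,suppress=True)
d=load('side2.png');s=load('scene2.png')
for z in(.012,.02,.03,.04): print(z,px2w(d,[(278.3,279.7)],z),px2w(s,[(319.4,222.8)],z))
x=d[1]['frame'][230:310,220:340]
w=load('wrist2.png')[1]['frame'][230:330,240:380];cv2.imwrite('pics/wrist2c.png',cv2.resize(w[:,:,::-1],None,fx=5,fy=5,interpolation=cv2.INTER_NEAREST))
E
```

```text
0.012 [[ 0.4761 -0.0304  0.012 ]] [[ 0.4296 -0.0402  0.012 ]]
0.02 [[ 0.4714 -0.0353  0.02  ]] [[ 0.4419 -0.0386  0.02  ]]
0.03 [[ 0.4657 -0.0415  0.03  ]] [[ 0.4574 -0.0367  0.03  ]]
0.04 [[ 0.4599 -0.0477  0.04  ]] [[ 0.4729 -0.0348  0.04  ]]
```

View pics/wrist2c.png

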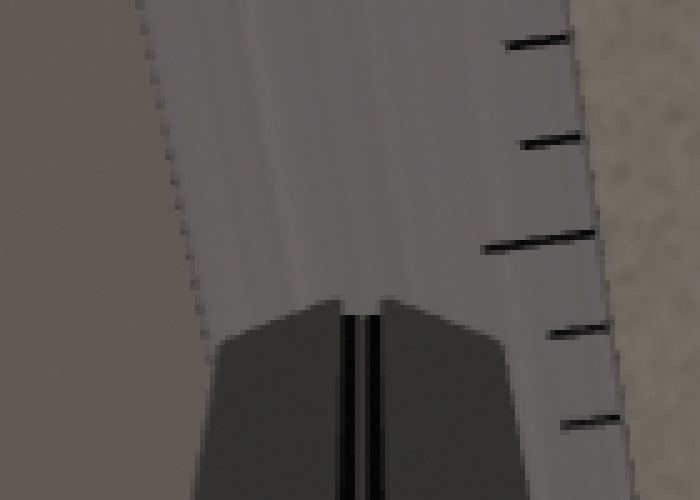

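The straightedge did not move. The two-view triangulation puts the real fingertips at z ≈ 0.033, about 18 mm short of the nominal TCP, so they passed over the bar. The finger backs also taper at the tips. I'll open the jaws, straddle the bar and push it with the flat inner face of the rear finger, lower and with a weak grip force.

jog_arm([
  [[0,0,12],[0,0,0],64],
  [[5,0,15],[0,0,0],64],
  [[10,0,15],[0,0,0],64],
  [[10,0,15],[0,0,0],64],
  [[10,0,15],[0,0,0],64],
], squeeze=10)

```text
time_s: 3.82
ee_pos: [0.4731, -0.037, 0.03]
eef_rot: [-3.141, 0.0, 1.37]
force: [-0.9, -0.5, -0.6]
grip_width: 0.0303
```

jog_arm([
  [[0,0,0],[0,0,0],64],
  [[0,0,0],[0,0,0],64],
  [[0,0,0],[0,0,0],64],
  [[0,0,0],[0,0,0],64],
  [[0,0,0],[0,0,0],64],
])

```text
time_s: 4.23
ee_pos: [0.4729, -0.037, 0.0304]
eef_rot: [-3.141, 0.0, 1.37]
force: [-0.5, -0.1, -0.8]
grip_width: 0.0629
```

```bash
cat >> h.py <<'E'
def crop(f,b,s,out):
    x,y,w,h=b;i=cv2.imread('pics/'+f)[y:y+h,x:x+w];cv2.imwrite('pics/'+out,cv2.resize(i,None,fx=s,fy=s,interpolation=cv2.INTER_NEAREST))
E
python3 - <<'E'
from h import *
snap('wrist','wrist3.png')
o,c=snap('side','side3.png')
o=ctrl.get_obs();print(o['time_s'],o['ee_pos'],o['eef_rot'],o['grip_width'])
crop('side3.png',(200,170,200,150),4,'side3c.png');crop('wrist3.png',(160,200,300,200),2.5,'wrist3c.png')
E
```

```text
4.3333 [ 0.47296692 -0.03701992  0.0304321 ] [3.14158609e+00 1.97992166e-05 1.37006763e+00] 0.06359308906185074
```

View pics/side3c.png

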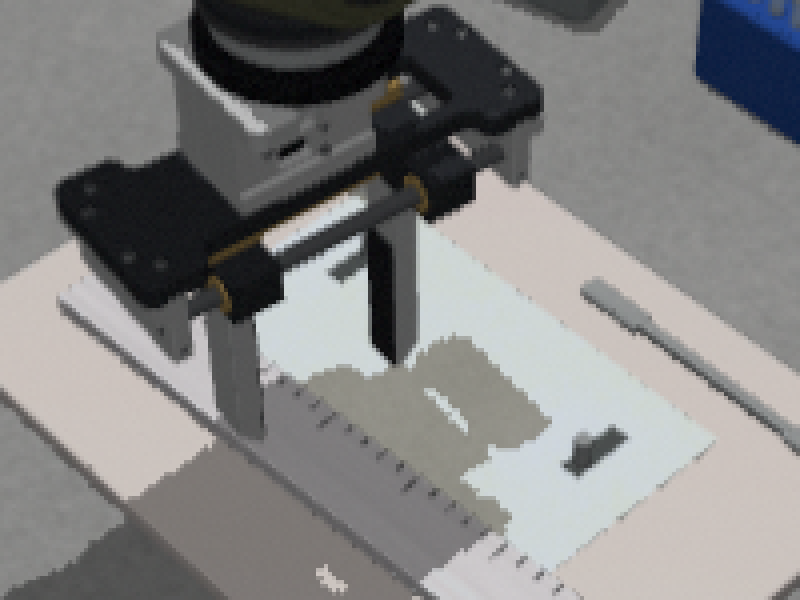

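View pics/wrist3c.png

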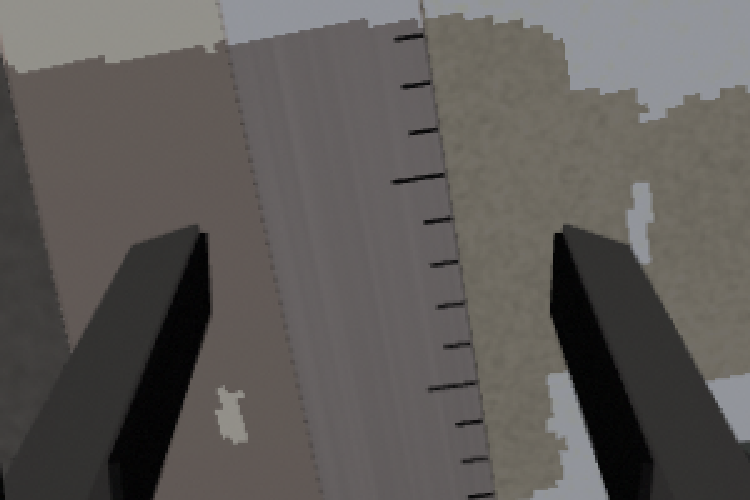

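```bash
python3 - <<'E'
from h import *
np.set_printoptions(precision=1,suppress=True)
d=load('side3.png');w=load('wrist3.png');R=Rn.from_euler('xyz',d[0]['eef_rot']).as_matrix();p=d[0]['ee_pos']
for z in(0,.01,.015,.02):
  q=[p-.008*R[:,0]-.0318*R[:,1]-z*R[:,2], p-.008*R[:,0]+.0318*R[:,1]-z*R[:,2]]
  q2=[p+.008*R[:,0]-.0318*R[:,1]-z*R[:,2], p+.008*R[:,0]+.0318*R[:,1]-z*R[:,2]]
  print(z,((w2px(d,q)-[200,170])*4).ravel(),((w2px(w,q2)-[160,200])*2.5).ravel())
E
```

```text
0 [264.9 469.7 390.4 400.3] [227.5 189.1 544.9 188.7]
0.01 [263.5 454.2 390.  384.6] [220.5 207.7 552.5 207.3]
0.015 [262.8 446.3 389.8 376.7] [216.8 217.7 556.6 217.2]
0.02 [262.1 438.4 389.6 368.7] [212.9 228.1 560.8 227.6]
```

Both views agree that the fingertips end about 20 mm behind the nominal TCP. That puts TCP z ≈ −0.003 for tips at 0.017. I'll lower in stages.

jog_arm([
  [[0,0,-12],[0,0,0],64],
  [[0,0,-24],[0,0,0],64],
  [[0,0,-30],[0,0,0],64],
  [[0,0,-30],[0,0,0],64],
  [[0,0,-30],[0,0,0],64],
])

```text
time_s: 4.75
ee_pos: [0.473, -0.037, 0.0005]
eef_rot: [-3.141, 0.0, 1.37]
force: [0.5, 0.7, -0.6]
grip_width: 0.0642
```

jog_arm([
  [[0,0,-1],[0,0,0],64],
  [[0,0,-2],[0,0,0],64],
  [[0,0,-3],[0,0,0],64],
  [[0,0,-4],[0,0,0],64],
  [[0,0,-4],[0,0,0],64],
])

```text
time_s: 5.17
ee_pos: [0.473, -0.037, -0.0036]
eef_rot: [3.142, 0.0, 1.37]
force: [0.6, 0.1, -0.2]
grip_width: 0.0641
```

```bash
python3 - <<'E'
from h import *
snap('wrist','wrist4.png')
o,c=snap('side','side4.png')
F=[]
for i in range(4): eyes.camera('side');F.append(ctrl.get_obs()['force'])
o=ctrl.get_obs();print(o['time_s'],o['ee_pos'],o['eef_rot'],o['grip_width'],np.mean(F,0).round(2))
crop('side4.png',(200,170,200,150),4,'side4c.png');crop('wrist4.png',(160,200,300,200),2.5,'wrist4c.png')
E
```

```text
5.4667 [ 0.47299898 -0.03698946 -0.00353361] [ 3.14158595e+00 -6.54877258e-06  1.37006302e+00] 0.06418451450425182 [-0.19  0.14  0.14]
```

View pics/side4c.png

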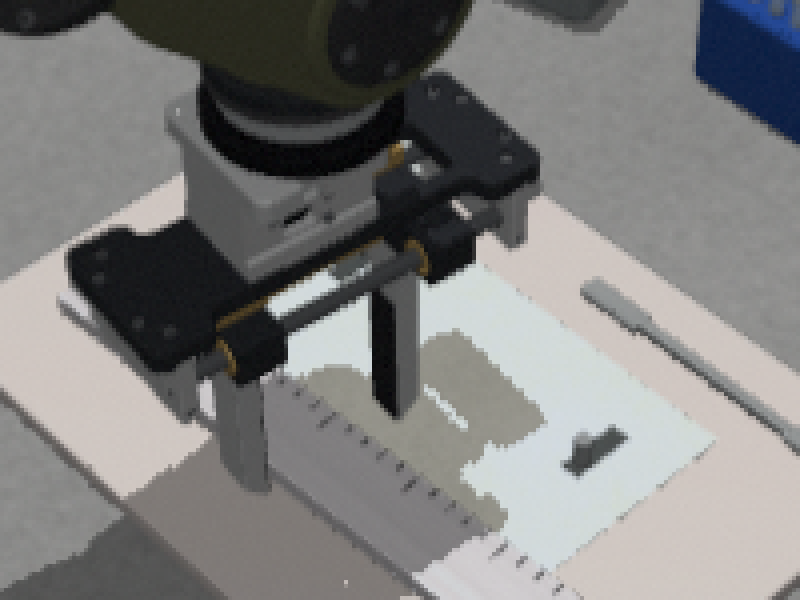

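View pics/wrist4c.png

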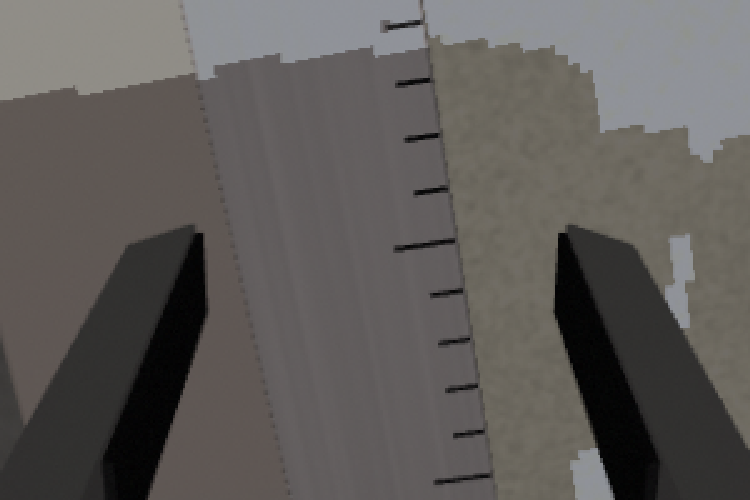

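The straddle is good: the rear finger is behind the bar with a clear gap and the z force is ≈ 0. I expect right-pin contact near TCP x ≈ 0.533–0.546, so I'll go fast to 0.518 and slowly from there.

jog_arm([
  [[4,0,0],[0,0,0],64],
  [[8,0,0],[0,0,0],64],
  [[11,0,0],[0,0,0],64],
  [[14,0,0],[0,0,0],64],
  [[17,0,0],[0,0,0],64],
], squeeze=5)

```text
time_s: 5.88
ee_pos: [0.4903, -0.037, -0.0036]
eef_rot: [-3.141, 0.0, 1.37]
force: [-1.7, -0.5, 0.7]
grip_width: 0.0643
```

jog_arm([
  [[3,0,0],[0,0,0],64],
  [[6,0,0],[0,0,0],64],
  [[9,0,0],[0,0,0],64],
  [[12,0,0],[0,0,0],64],
  [[15,0,0],[0,0,0],64],
])

```text
time_s: 6.3
ee_pos: [0.5053, -0.037, -0.0036]
eef_rot: [-3.142, 0.0, 1.37]
force: [-1.3, 0.4, 0.6]
grip_width: 0.0639
```

jog_arm([
  [[3,0,0],[0,0,0],64],
  [[6,0,0],[0,0,0],64],
  [[9,0,0],[0,0,0],64],
  [[11,0,0],[0,0,0],64],
  [[12,0,0],[0,0,0],64],
])

```text
time_s: 6.72
ee_pos: [0.5173, -0.037, -0.0036]
eef_rot: [3.142, -0.0, 1.37]
force: [-1.1, -0.8, 0.6]
grip_width: 0.0638
```

```bash
python3 - <<'E'
from h import *
snap('wrist','wrist5.png')
o,c=snap('side','side5.png')
F=[];G=[]
for i in range(4): eyes.camera('side');q=ctrl.get_obs();F.append(q['force']);G.append(q['grip_width'])
o=ctrl.get_obs();print(o['time_s'],o['ee_pos'],o['eef_rot'],G,np.mean(F,0).round(2))
crop('side5.png',(200,170,200,150),4,'side5c.png')
E
```

```text
7.0167 [ 0.51704145 -0.03701265 -0.0034969 ] [ 3.14133521e+00 -5.01330099e-05  1.37005314e+00] [0.0641737270632723, 0.06391444290269334, 0.0639414189008448, 0.06423274790693746] [-0.26 -0.28  0.05]
```

View pics/side5c.png

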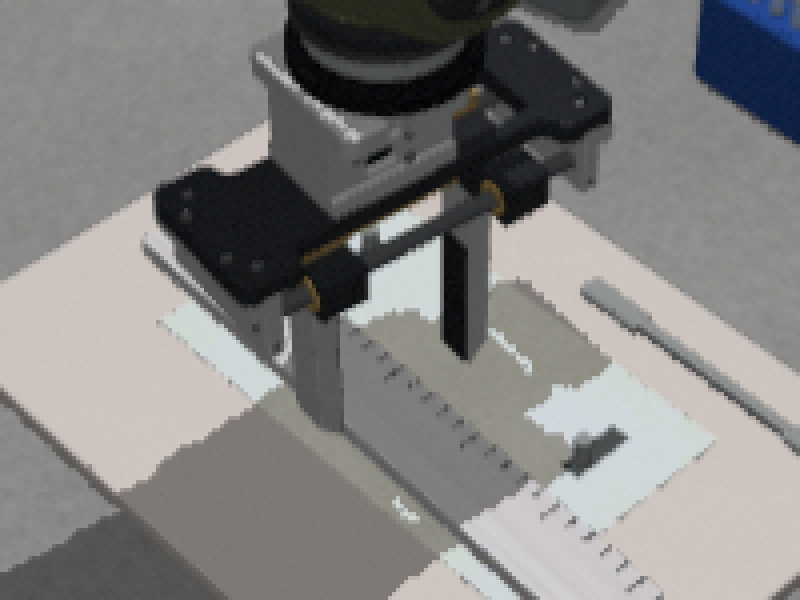

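View pics/wrist5.png

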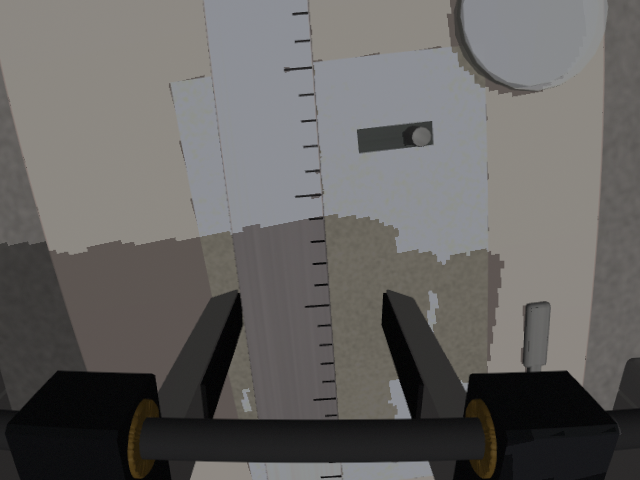

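```bash
python3 - <<'E'
from h import *
np.set_printoptions(precision=4,suppress=True)
w=load('wrist5.png')
f=px2w(w,[(308,0),(323,215),(340,470)],.022);r=px2w(w,[(204,0),(232,235)],.022)
print(f,r);print('yaw',[-np.arctan2(*(a[0]-a[-1])[:2]) for a in(f,r)])
yw=-np.arctan2(*(f[0]-f[-1])[:2]);n=np.array([np.cos(yw),np.sin(yw)])
for P in [(.5735,.031),(.5415,-.120)]: print('gap to pin surface mm',1000*((np.array(P)-f[0,:2])@n-.004))
E
```

```text
[[ 0.5402  0.0887  0.022 ]
 [ 0.5295  0.0062  0.022 ]
 [ 0.5121 -0.1293  0.022 ]] [[0.5018 0.0971 0.022 ]
 [0.4899 0.0055 0.022 ]]
yaw [np.float64(-0.1281492436276373), np.float64(-0.12905532178320628)]
gap to pin surface mm 36.422709046190356
gap to pin surface mm 23.982721420706227
```

jog_arm([
  [[3,0,0],[0,0,0],64],
  [[6,0,0],[0,0,0],64],
  [[9,0,0],[0,0,0],64],
  [[12,0,0],[0,0,0],64],
  [[14,0,0],[0,0,0],64],
])

```text
time_s: 7.43
ee_pos: [0.5314, -0.037, -0.0036]
eef_rot: [3.142, -0.0, 1.37]
force: [-1.8, 0.4, 0.5]
grip_width: 0.0638
```

jog_arm([
  [[1,0,0],[0,0,0],64],
  [[2,0,0],[0,0,0],64],
  [[3,0,0],[0,0,0],64],
  [[4,0,0],[0,0,0],64],
  [[5,0,0],[0,0,0],64],
])

```text
time_s: 7.85
ee_pos: [0.536, -0.037, -0.0036]
eef_rot: [-3.142, 0.0, 1.37]
force: [-0.6, 0.2, 0.4]
grip_width: 0.0639
```

```bash
cat >> h.py <<'E'
def rep(tag,n=6):
    snap('wrist',tag+'.png');F=[];G=[];T=[]
    for i in range(n): eyes.camera('side');q=ctrl.get_obs();F.append(q['force']);G.append(q['grip_width']);T.append(q['tau'])
    print(round(q['time_s'],2),q['ee_pos'].round(4),'grip %.5f'%np.mean(G),'F',np.mean(F,0).round(2),'sd',np.std(F,0).round(2))
E
python3 - <<'E'
from h import *
rep('wrist6')
E
```

```text
8.2 [ 0.5361 -0.037  -0.0035] grip 0.06415 F [-0.13 -0.14  0.01] sd [0.38 0.44 0.48]
```

View pics/wrist6.png

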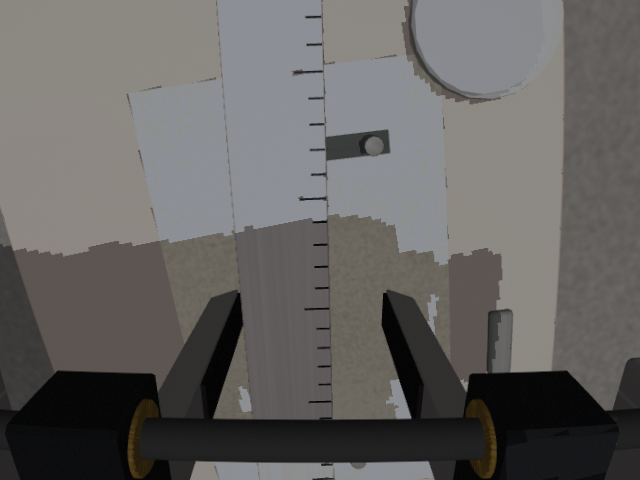

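```bash
cat >> h.py <<'E'
def bar(tag,pts):
    w=load(tag+'.png');f=px2w(w,pts,.022);yw=-np.arctan2(*(f[0]-f[-1])[:2]);n=np.array([np.cos(yw),np.sin(yw)])
    print('yaw',yw,'gaps',[round(1000*((np.array(P)-f[0,:2])@n-.004),1) for P in [(.5735,.031),(.5415,-.120)]])
E
python3 - <<'E'
from h import *
bar('wrist6',[(321,0),(332,460)])
E
```

```text
yaw -0.168974475807773 gaps [np.float64(15.2), np.float64(9.0)]
```

jog_arm([
  [[1,0,0],[0,0,0],64],
  [[2,0,0],[0,0,0],64],
  [[3,0,0],[0,0,0],64],
  [[4,0,0],[0,0,0],64],
  [[5,0,0],[0,0,0],64],
])

```text
time_s: 8.62
ee_pos: [0.5411, -0.037, -0.0036]
eef_rot: [-3.141, 0.0, 1.37]
force: [-1.6, 0.9, -0.2]
grip_width: 0.0639
```

```bash
python3 - <<'E'
from h import *
rep('wrist7',4)
E
```

```text
8.87 [ 0.5411 -0.037  -0.0035] grip 0.06373 F [-0.14 -0.36 -0.36] sd [0.52 0.47 0.56]
```

View pics/wrist7.png

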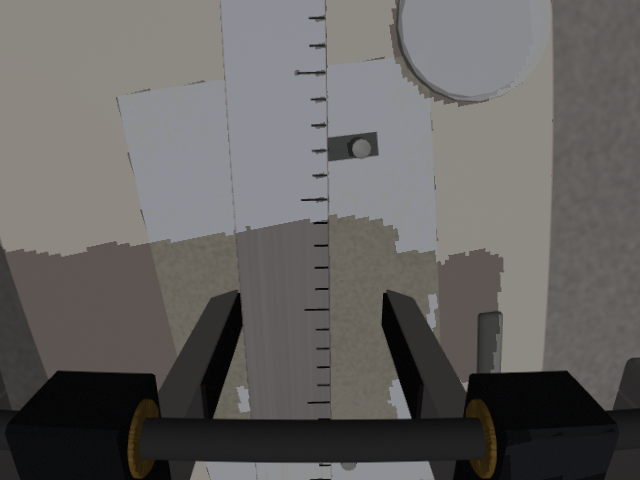

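jog_arm([
  [[0.6,0,0],[0,0,0],64],
  [[1.2,0,0],[0,0,0],64],
  [[1.8,0,0],[0,0,0],64],
  [[2.4,0,0],[0,0,0],64],
  [[3,0,0],[0,0,0],64],
])

```text
time_s: 9.28
ee_pos: [0.544, -0.037, -0.0036]
eef_rot: [-3.141, 0.0, 1.37]
force: [-0.3, 0.6, 1.4]
grip_width: 0.0639
```

jog_arm([
  [[0.4,0,0],[0,0,0],64],
  [[0.8,0,0],[0,0,0],64],
  [[1.2,0,0],[0,0,0],64],
  [[1.6,0,0],[0,0,0],64],
  [[2,0,0],[0,0,0],64],
])

```text
time_s: 9.7
ee_pos: [0.546, -0.037, -0.0036]
eef_rot: [-3.142, -0.0, 1.37]
force: [-1.1, -0.3, 0.4]
grip_width: 0.0639
```

```bash
python3 - <<'E'
from h import *
rep('wrist8',6)
crop('wrist8.png',(200,0,240,480),1.25,'w8c.png')
E
```

```text
10.05 [ 0.5461 -0.037  -0.0035] grip 0.06405 F [-0.38  0.51  0.33] sd [0.65 0.4  0.43]
```

View pics/w8c.png

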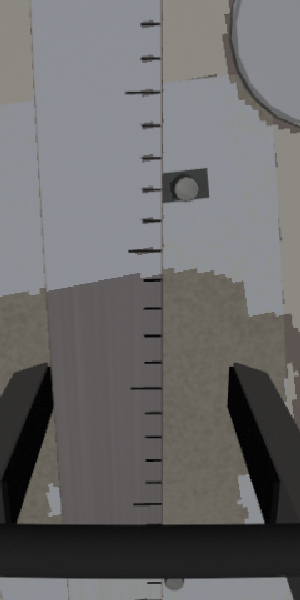

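The left gap is ≈ 4 mm and the right ≈ 1 mm. I'll creep from here.

jog_arm([
  [[0.3,0,0],[0,0,0],64],
  [[0.6,0,0],[0,0,0],64],
  [[0.9,0,0],[0,0,0],64],
  [[1.2,0,0],[0,0,0],64],
  [[1.5,0,0],[0,0,0],64],
])

```text
time_s: 10.47
ee_pos: [0.5474, -0.037, -0.0036]
eef_rot: [-3.141, -0.0, 1.37]
force: [-2.1, 0.6, 1.1]
grip_width: 0.0641
```

```bash
python3 - <<'E'
from h import *
rep('wrist9',6)
crop('wrist9.png',(200,0,240,480),1.25,'w9c.png')
E
```

```text
10.82 [ 0.5475 -0.037  -0.0035] grip 0.06395 F [-1.41  0.36  0.6 ] sd [0.38 0.54 0.66]
```

View pics/w9c.png

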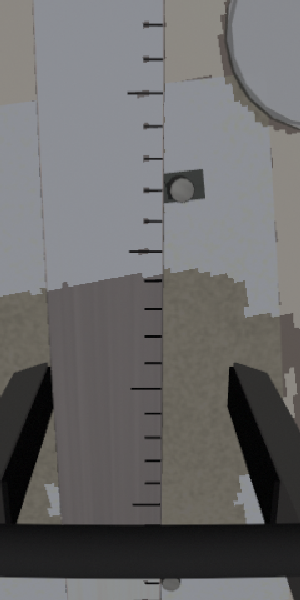

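Static force is −1.4 N, so the right pin is touched. Left gap is ≈ 2 mm. Finer steps now.

jog_arm([
  [[0.1,0,0],[0,0,0],64],
  [[0.2,0,0],[0,0,0],64],
  [[0.3,0,0],[0,0,0],64],
  [[0.4,0,0],[0,0,0],64],
  [[0.5,0,0],[0,0,0],64],
])

```text
time_s: 11.23
ee_pos: [0.548, -0.037, -0.0036]
eef_rot: [-3.142, -0.0, 1.37]
force: [-0.8, 1.6, 0.6]
grip_width: 0.0639
```

```bash
python3 - <<'E'
from h import *
rep('wrist10',6)
E
```

```text
11.58 [ 0.548  -0.037  -0.0035] grip 0.06398 F [-1.79  1.3   0.49] sd [0.42 0.37 0.62]
```

jog_arm([
  [[0.1,0,0],[0,0,0],64],
  [[0.2,0,0],[0,0,0],64],
  [[0.3,0,0],[0,0,0],64],
  [[0.4,0,0],[0,0,0],64],
  [[0.5,0,0],[0,0,0],64],
])

```text
time_s: 12.0
ee_pos: [0.5484, -0.037, -0.0036]
eef_rot: [-3.141, 0.0, 1.37]
force: [-2.7, 2.3, 1.6]
grip_width: 0.064
```

```bash
python3 - <<'E'
from h import *
rep('wrist11',6)
crop('wrist11.png',(200,0,240,480),1.25,'w11c.png')
E
```

```text
12.35 [ 0.5484 -0.037  -0.0036] grip 0.06408 F [-3.53  1.05  1.34] sd [0.34 0.64 0.48]
```

View pics/w11c.png

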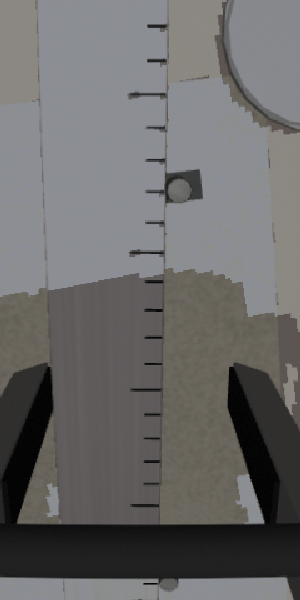

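Force is 3.5 N and the view shows both pins at the edge. The pin forces sum to at most the push, so about 5 N total is still safe. A little more, then hold.

jog_arm([
  [[0.1,0,0],[0,0,0],64],
  [[0.2,0,0],[0,0,0],64],
  [[0.3,0,0],[0,0,0],64],
  [[0.3,0,0],[0,0,0],64],
  [[0.3,0,0],[0,0,0],64],
])

```text
time_s: 12.77
ee_pos: [0.5484, -0.037, -0.0037]
eef_rot: [-3.141, 0.0, 1.37]
force: [-4.7, 0.7, 3.2]
grip_width: 0.0644
```

```bash
python3 - <<'E'
from h import *
rep('wrist12',8)
crop('wrist12.png',(300,100,80,380),1.5,'w12c.png')
i=cv2.imread('pics/wrist12.png');a=cv2.resize(i[120:170,310:370],None,fx=8,fy=8,interpolation=0);b=cv2.resize(i[440:480,310:370],None,fx=6,fy=6,interpolation=0)
b=cv2.copyMakeBorder(b,0,a.shape[0]-b.shape[0],0,0,cv2.BORDER_CONSTANT);cv2.imwrite('pics/w12d.png',cv2.hconcat([a[:,:480],b[:,:310]]))
E
```

```text
13.22 [ 0.5484 -0.037  -0.0036] grip 0.06420 F [-5.39  1.17  3.  ] sd [0.53 0.51 0.47]
```

View pics/w12d.png

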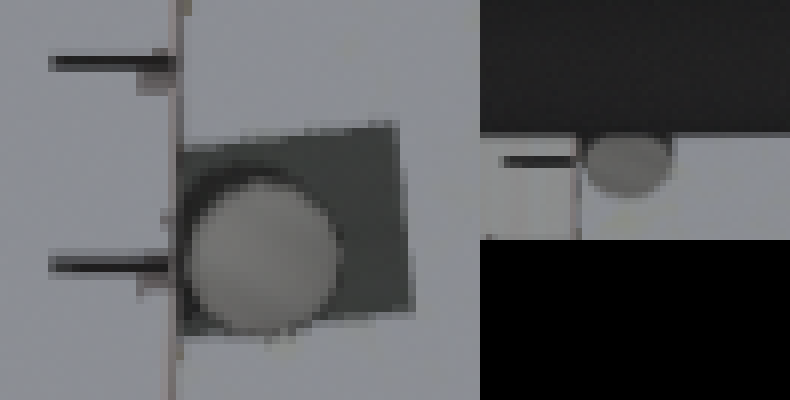

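Push is now 5.4 N with no further TCP motion. The close-up shows the left pin's shaft meeting the edge at ~(332,150) and the right pin with no visible gap. There is a 3 N downward friction load on the bar. I'll relieve it slightly so friction can't hide a gap.

jog_arm([
  [[0,0,0.2],[0,0,0],64],
  [[0,0,0.4],[0,0,0],64],
  [[0,0,0.4],[0,0,0],64],
  [[0,0,0.4],[0,0,0],64],
  [[0,0,0.4],[0,0,0],64],
])

```text
time_s: 13.63
ee_pos: [0.5485, -0.037, -0.0034]
eef_rot: [-3.141, 0.0, 1.37]
force: [-5.9, 0.3, -1.2]
grip_width: 0.0642
```

```bash
python3 - <<'E'
from h import *
rep('wrist13',8)
snap('side','side13.png');crop('side13.png',(200,170,200,150),4,'side13c.png')
E
```

```text
14.08 [ 0.5485 -0.037  -0.0034] grip 0.06397 F [-4.71  0.57 -1.38] sd [0.46 0.36 0.32]
```

View pics/side13c.png

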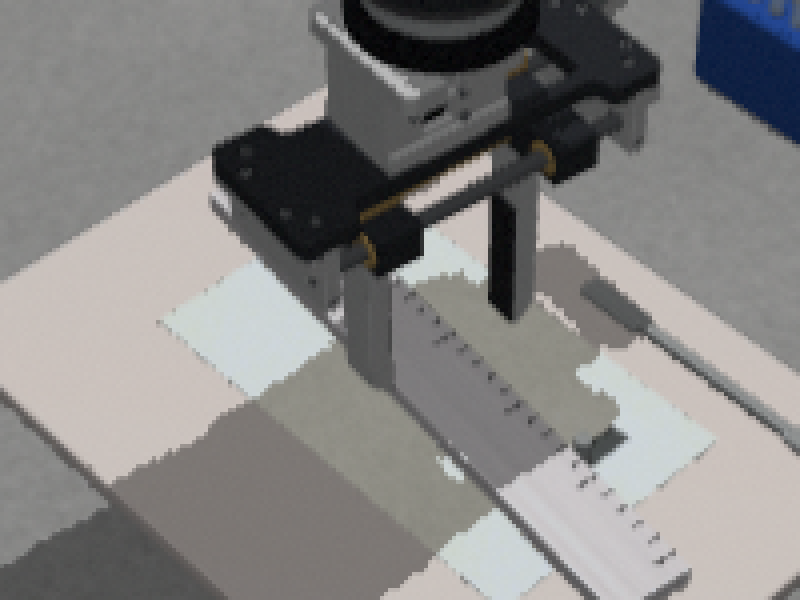

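Downward load gone (Fz −1.4), Fx still −4.7 N and no pivoting, so both pins carry load. Now back off and rise.

jog_arm([
  [[-0.5,0,-0.2],[0,0,0],64],
  [[-2,0.3,-0.2],[0,0,0],64],
  [[-5,1,-0.2],[0,0,0],64],
  [[-8,1.6,0],[0,0,0],64],
  [[-8,1.6,0],[0,0,0],64],
])

```text
time_s: 14.55
ee_pos: [0.5406, -0.0353, -0.0029]
eef_rot: [3.141, -0.0, 1.37]
force: [0.4, -0.7, 0.0]
grip_width: 0.0642
```

jog_arm([
  [[0,0,15],[0,0,0],64],
  [[0,0,50],[0,0,0],64],
  [[0,0,85],[0,0,0],64],
  [[0,0,120],[0,0,0],64],
  [[0,0,150],[0,0,0],64],
])

```text
time_s: 14.97
ee_pos: [0.541, -0.0354, 0.1495]
eef_rot: [3.14, -0.0, 1.37]
force: [0.1, -0.6, -0.1]
grip_width: 0.0639
```

```bash
python3 - <<'E'
from h import *
rep('wrist14',2);snap('side','side14.png')
E
```

```text
15.12 [ 0.5419 -0.0355  0.1491] grip 0.06402 F [-0.02 -0.34 -0.8 ] sd [0.43 0.3  0.37]
```

View pics/wrist14.png

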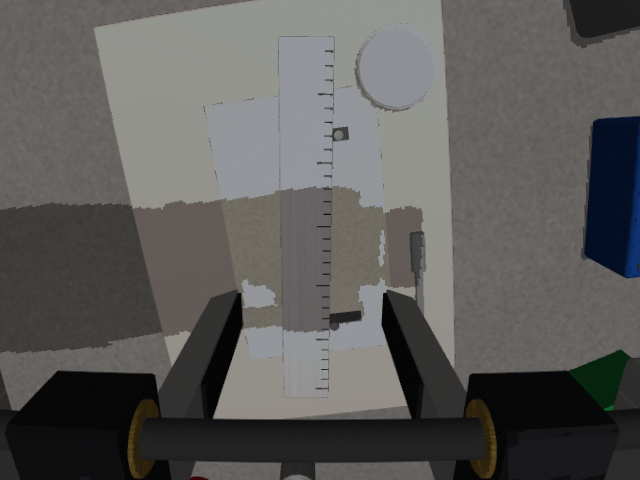

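```bash
python3 - <<'E'
from h import *
np.set_printoptions(precision=4,suppress=True)
w=load('wrist14.png');d=load('side14.png');s=load('scene0.png')
c=px2w(w,[(278,37),(334,37),(329,397),(284,397)],.022);print(c,c.mean(0))
print('yaw',-np.arctan2(*(c[1]-c[2])[:2]),-np.arctan2(*(c[0]-c[3])[:2]))
bar('wrist14',[(334,37),(329,397)])
print('pins',px2w(w,[(338.5,134),(334,326)],.028))
print('weights side',px2w(d,[(406,350),(364.5,408.5),(430.5,398)],.062),'scene',px2w(s,[(194,210),(167,198),(205,184)],.062))
E
```

```text
[[ 0.5445  0.1068  0.022 ]
 [ 0.5835  0.0988  0.022 ]
 [ 0.5235 -0.1934  0.022 ]
 [ 0.4836 -0.1852  0.022 ]] [ 0.5338 -0.0432  0.022 ]
yaw -0.20265707829344468 -0.20566671032825637
yaw -0.20265707829344468 gaps [np.float64(-0.2), np.float64(-1.1)]
pins [[ 0.5736  0.0315  0.028 ]
 [ 0.5414 -0.1205  0.028 ]]
weights side [[ 0.4748 -0.2901  0.062 ]
 [ 0.3629 -0.3022  0.062 ]
 [ 0.4341 -0.3596  0.062 ]] scene [[ 0.4858 -0.2826  0.062 ]
 [ 0.4455 -0.3532  0.062 ]
 [ 0.3787 -0.2939  0.062 ]]
```

The bar centre is (0.534, −0.042) with yaw −0.204, and it sits at both pins. Weight ≈ (0.480, −0.287). Moving above it.

jog_arm([
  [[-9,-36,0],[0,0,0],60],
  [[-18,-72,0],[0,0,0],60],
  [[-27,-108,0],[0,0,0],60],
  [[-36,-144,0],[0,0,0],60],
  [[-45,-180,0],[0,0,0],60],
])

```text
time_s: 15.58
ee_pos: [0.4945, -0.2167, 0.1452]
eef_rot: [-3.139, -0.001, 1.37]
force: [0.0, -0.6, 0.8]
grip_width: 0.0602
```

jog_arm([
  [[-9,-36,0],[0,0,0],60],
  [[-17,-71,0],[0,0,0],60],
  [[-17,-71,-20],[0,0,0],60],
  [[-17,-71,-30],[0,0,0],60],
  [[-17,-71,-30],[0,0,0],60],
])

```text
time_s: 16.0
ee_pos: [0.4773, -0.2852, 0.1131]
eef_rot: [-3.136, -0.002, 1.37]
force: [0.3, 0.5, 0.2]
grip_width: 0.0601
```

```bash
python3 - <<'E'
from h import *
rep('wrist15',3)
E
```

```text
16.2 [ 0.4793 -0.2857  0.1174] grip 0.06009 F [-0.3  -0.02 -0.08] sd [0.87 0.37 0.24]
```

View pics/wrist15.png

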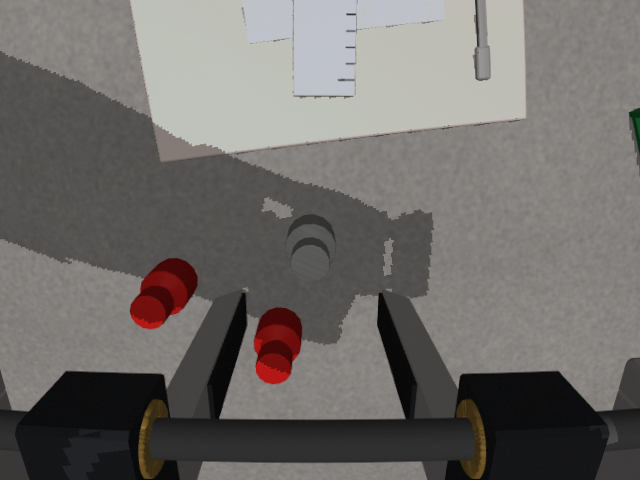

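```bash
python3 - <<'E'
from h import *
np.set_printoptions(precision=4,suppress=True)
w=load('wrist15.png');print(w[0]['ee_pos'])
print(px2w(w,[(311,260)],.062),px2w(w,[(274,367)],.062),px2w(w,[(150,307)],.062))
print('foot proj check',w2px(w,[px2w(w,[(311,260)],.062)[0]*[1,1,0]+[0,0,.03]]))
crop('wrist15.png',(250,190,130,110),6,'w15c.png')
E
```

```text
[ 0.4773 -0.2852  0.1131]
[[ 0.475  -0.2859  0.062 ]] [[ 0.435  -0.3557  0.062 ]] [[ 0.3654 -0.2968  0.062 ]]
foot proj check [[311.3474 245.1683]]
```

View pics/w15c.png

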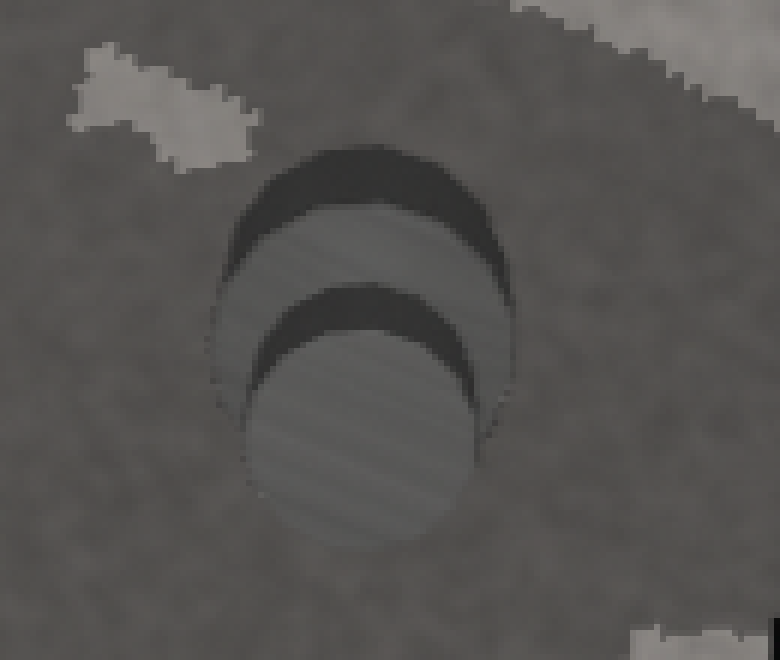

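```bash
python3 - <<'E'
from h import *
np.set_printoptions(precision=4,suppress=True)
w=load('wrist15.png');print(px2w(w,[(310.2,263.3)],.062))
rep('wrist16',1);w=load('wrist16.png');print(w[0]['ee_pos'])
crop('wrist16.png',(250,190,130,110),6,'w16c.png')
E
```

```text
[[ 0.474  -0.2879  0.062 ]]
16.3 [ 0.4793 -0.2859  0.1175] grip 0.06003 F [ 0.11 -0.47  0.84] sd [0. 0. 0.]
[ 0.4793 -0.2857  0.1174]
```

View pics/w16c.png

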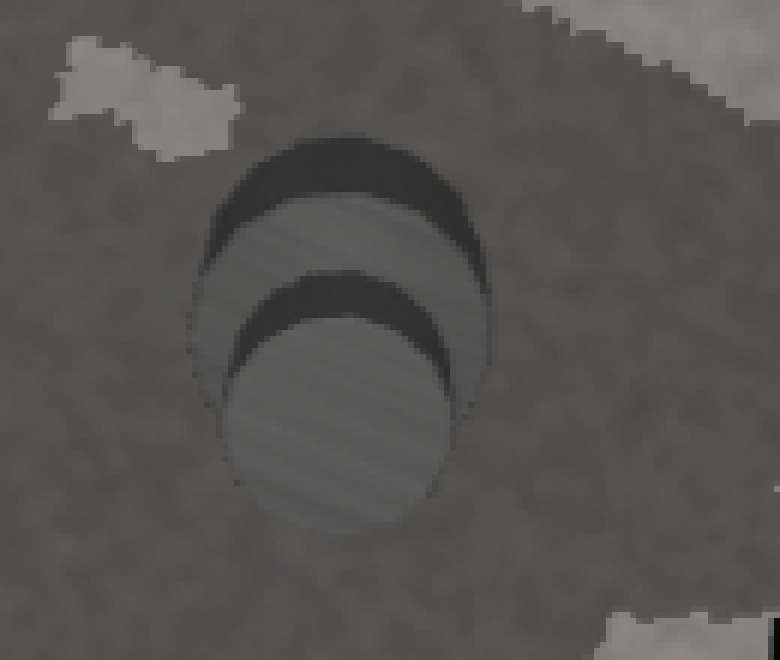

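```bash
python3 - <<'E'
from h import *
np.set_printoptions(precision=4,suppress=True)
w=load('wrist16.png');p=px2w(w,[(306.7,260.8)],.062);print(p, 1000*(p-w[0]['ee_pos']))
E
```

```text
[[ 0.4743 -0.2879  0.062 ]] [[ -5.073   -2.2003 -55.3521]]
```

Weight axis is (0.474, −0.288). Lower with tips at ≈ 0.042, i.e. TCP z ≈ 0.0215.

jog_arm([
  [[-5,-2.2,-20],[0,0,0],50],
  [[-5,-2.2,-50],[0,0,0],50],
  [[-5,-2.2,-80],[0,0,0],50],
  [[-5,-2.2,-96],[0,0,0],50],
  [[-5,-2.2,-96],[0,0,0],50],
])

```text
time_s: 16.72
ee_pos: [0.4725, -0.2873, 0.0179]
eef_rot: [-3.137, -0.002, 1.371]
force: [0.2, -0.2, 0.4]
grip_width: 0.0499
```

```bash
python3 - <<'E'
from h import *
rep('wrist17',2);snap('side','side17.png');crop('side17.png',(340,250,120,120),5,'s17c.png');crop('wrist17.png',(200,200,240,180),3,'w17c.png')
E
```

```text
16.87 [ 0.4746 -0.2889  0.0224] grip 0.05014 F [ 0.27 -0.15  0.32] sd [0.59 0.08 0.57]
```

View pics/s17c.png

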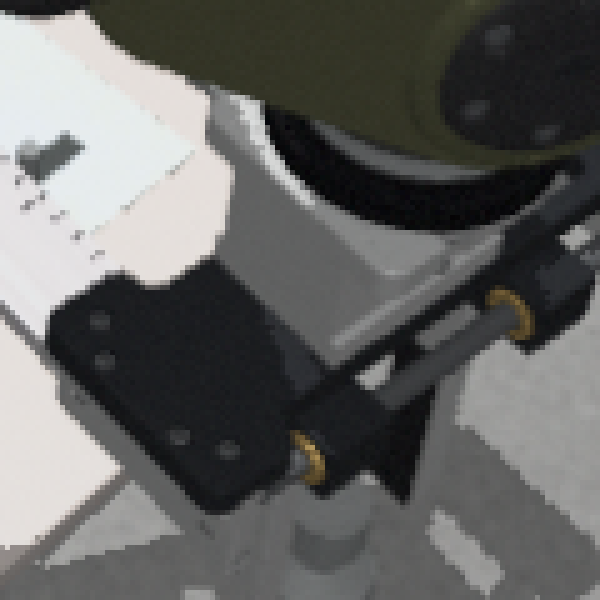

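View pics/w17c.png

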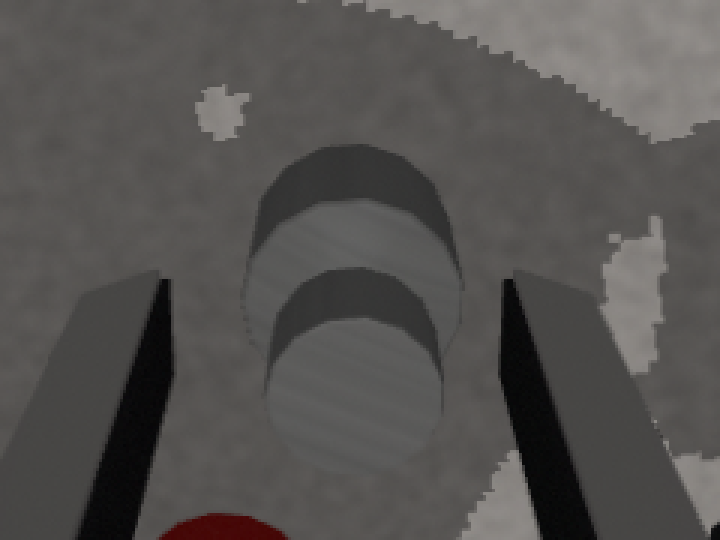

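```bash
python3 - <<'E'
from h import *
np.set_printoptions(precision=4,suppress=True)
rep('wrist18',2);w=load('wrist18.png');w17=load('wrist17.png')
print(w17[0]['ee_pos'],px2w(w17,[(318,331)],.062))
print(w[0]['ee_pos'],px2w(w,[(318,331)],.062))
crop('wrist18.png',(200,200,240,180),3,'w18c.png')
E
```

```text
17.07 [ 0.4744 -0.2889  0.0221] grip 0.04983 F [-0.14  0.22 -0.23] sd [0.27 0.21 0.16]
[ 0.4725 -0.2873  0.0179] [[ 0.4739 -0.2871  0.062 ]]
[ 0.4747 -0.289   0.0226] [[ 0.4755 -0.2911  0.062 ]]
```

View pics/w18c.png

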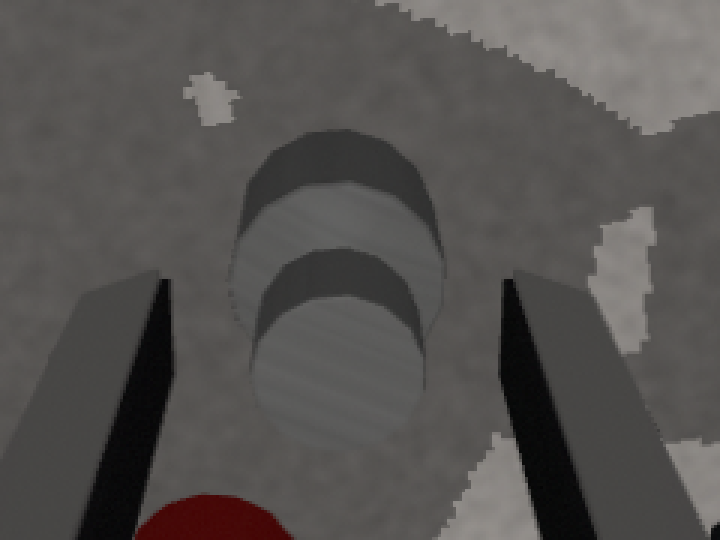

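Settled now: the knob at (313,323) is centred between the jaws. Closing.

jog_arm([
  [[0,0,0],[0,0,0],20],
  [[0,0,0],[0,0,0],20],
  [[0,0,0],[0,0,0],20],
  [[0,0,0],[0,0,0],20],
  [[0,0,0],[0,0,0],20],
], squeeze=20)

```text
time_s: 17.48
ee_pos: [0.4739, -0.2887, 0.0209]
eef_rot: [3.141, 0.0, 1.37]
force: [1.2, -0.1, 1.9]
grip_width: 0.0239
```

jog_arm([
  [[0,0,0],[0,0,0],20],
  [[0,0,3],[0,0,0],20],
  [[0,0,10],[0,0,0],20],
  [[0,0,20],[0,0,0],20],
  [[0,0,20],[0,0,0],20],
])

```text
time_s: 17.9
ee_pos: [0.4746, -0.2892, 0.0431]
eef_rot: [3.139, 0.001, 1.37]
force: [-1.2, -0.4, -3.0]
grip_width: 0.0245
```

```bash
python3 - <<'E'
from h import *
rep('wrist19',3);crop('wrist19.png',(200,200,240,180),3,'w19c.png')
E
```

```text
18.1 [ 0.4737 -0.2885  0.0407] grip 0.02415 F [-0.08 -0.08 -3.37] sd [0.37 0.24 0.66]
```

View pics/w19c.png

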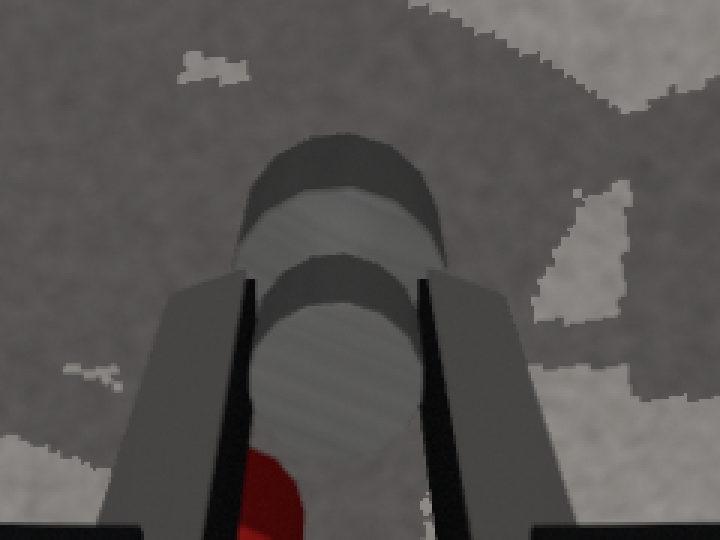

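```bash
python3 - <<'E'
from h import *
w=load('wrist19.png');p=w[0]['ee_pos'];print(p,(px2w(w,[(312.3,327)],p[2]+.0411)-p)*1000)
E
```

```text
[ 0.47461841 -0.28917907  0.04310508] [[-1.0326273   1.13221049 41.1       ]]
```

jog_arm([
  [[0,0,30],[0,0,0],20],
  [[0,10,55],[0,0,0],20],
  [[8,40,60],[0,0,0],20],
  [[16,75,60],[0,0,0],20],
  [[24,110,60],[0,0,0],20],
])

```text
time_s: 18.52
ee_pos: [0.4978, -0.1777, 0.1011]
eef_rot: [3.141, 0.0, 1.369]
force: [0.6, 0.2, -3.4]
grip_width: 0.0242
```

jog_arm([
  [[8,35,0],[0,0,0],20],
  [[16,70,0],[0,0,0],20],
  [[24,100,0],[0,0,0],20],
  [[32,125,0],[0,0,0],20],
  [[36,136,0],[0,0,0],20],
])

```text
time_s: 18.93
ee_pos: [0.5341, -0.0397, 0.1006]
eef_rot: [-3.141, -0.0, 1.372]
force: [0.2, -0.6, -3.1]
grip_width: 0.0243
```

```bash
python3 - <<'E'
from h import *
rep('wrist20',3);rep('wrist21',1);snap('side','side21.png');print(ctrl.get_obs()['eef_rot'])
E
```

```text
19.13 [ 0.5335 -0.0432  0.1005] grip 0.02438 F [ 0.28 -0.71 -3.16] sd [0.35 0.5  0.2 ]
19.23 [ 0.5335 -0.0437  0.1007] grip 0.02459 F [-0.62 -0.66 -3.25] sd [0. 0. 0.]
[-3.14135935e+00  1.40517200e-04  1.36870502e+00]
```

View pics/wrist21.png

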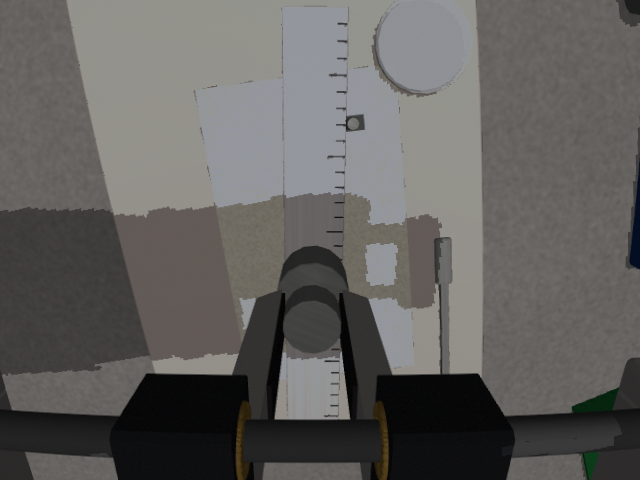

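View pics/side21.png

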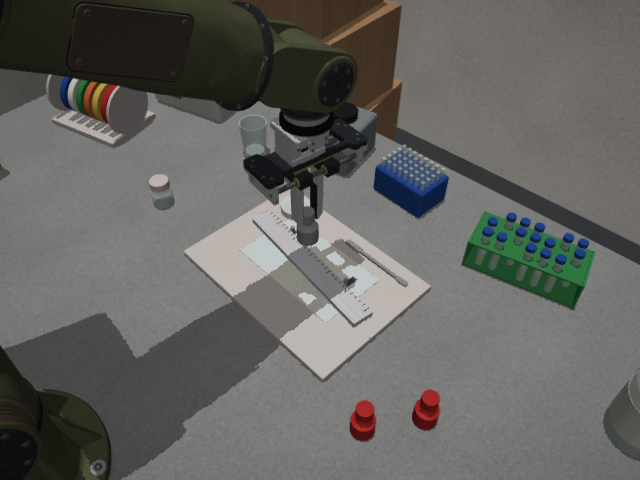

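The weight hangs over the bar's midline and the left pin is still at the edge. Descend to 4 mm above, then feel down.

jog_arm([
  [[0,0,-18],[0,0,0],20],
  [[0,0,-36],[0,0,0],20],
  [[0,0,-48],[0,0,0],20],
  [[0,0,-53],[0,0,0],20],
  [[0,0,-53],[0,0,0],20],
])

```text
time_s: 19.7
ee_pos: [0.5331, -0.0432, 0.0469]
eef_rot: [-3.14, 0.0, 1.369]
force: [-1.3, 1.1, -3.0]
grip_width: 0.024
```

```bash
python3 - <<'E'
from h import *
rep('wrist22',6);snap('scene','scene22.png');snap('side','side22.png');crop('side22.png',(250,190,130,110),6,'s22c.png');crop('scene22.png',(200,190,220,120),3.6,'sc22c.png');crop('wrist22.png',(200,100,240,240),2.5,'w22c.png')
E
```

```text
20.05 [ 0.5341 -0.0427  0.0484] grip 0.02433 F [-0.15 -0.05 -3.12] sd [0.57 0.5  0.33]
```

View pics/s22c.png

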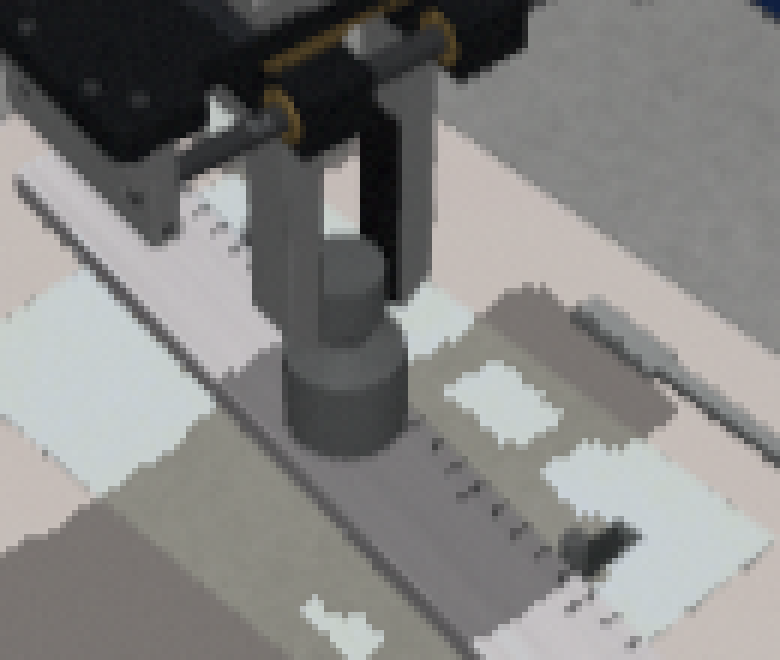

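View pics/sc22c.png

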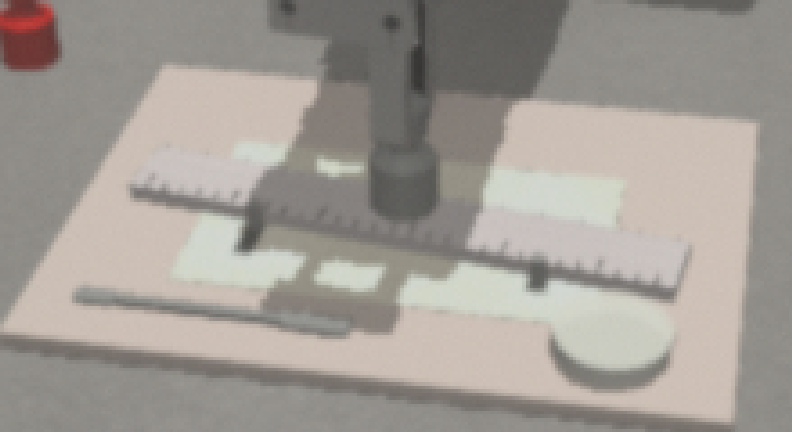

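View pics/w22c.png

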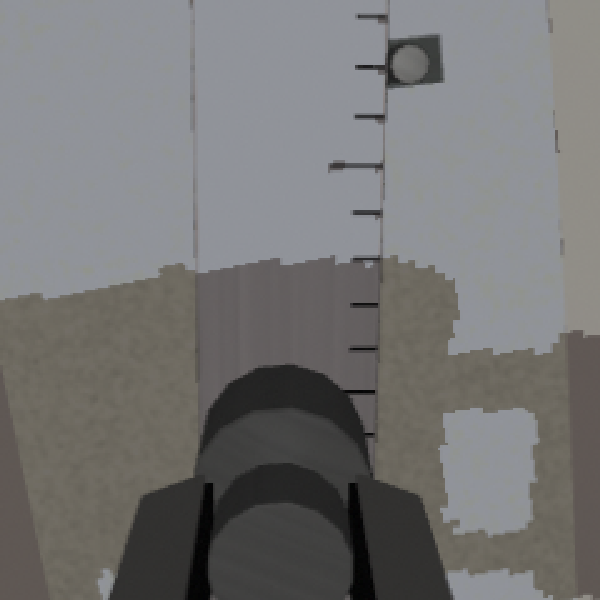

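The foot is centred across the bar (mid ≈ column 287 of the crop) and a few mm above it. Feeling down.

jog_arm([
  [[0,0,-1],[0,0,0],20],
  [[0,0,-2],[0,0,0],20],
  [[0,0,-3],[0,0,0],20],
  [[0,0,-3.5],[0,0,0],20],
  [[0,0,-4],[0,0,0],20],
])

```text
time_s: 20.57
ee_pos: [0.5337, -0.0426, 0.0437]
eef_rot: [-3.141, 0.0, 1.37]
force: [-0.4, 0.5, -3.3]
grip_width: 0.0241
```

```bash
python3 - <<'E'
from h import *
rep('wrist23',5)
E
```

```text
20.87 [ 0.5338 -0.0426  0.0439] grip 0.02430 F [ 0.08 -0.41 -3.06] sd [0.39 0.49 0.52]
```

jog_arm([
  [[0,0,-0.3],[0,0,0],20],
  [[0,0,-0.6],[0,0,0],20],
  [[0,0,-0.9],[0,0,0],20],
  [[0,0,-0.9],[0,0,0],20],
  [[0,0,-0.9],[0,0,0],20],
])

```text
time_s: 21.28
ee_pos: [0.5338, -0.0426, 0.043]
eef_rot: [3.141, -0.0, 1.37]
force: [0.4, 0.2, -2.6]
grip_width: 0.0245
```

```bash
python3 - <<'E'
from h import *
rep('wrist24',5)
E
```

```text
21.58 [ 0.5338 -0.0426  0.043 ] grip 0.02420 F [ 0.03 -0.15 -2.79] sd [0.54 0.19 0.35]
```

jog_arm([
  [[0,0,-0.2],[0,0,0],20],
  [[0,0,-0.4],[0,0,0],20],
  [[0,0,-0.6],[0,0,0],20],
  [[0,0,-0.6],[0,0,0],20],
  [[0,0,-0.6],[0,0,0],20],
])

```text
time_s: 22.0
ee_pos: [0.534, -0.0427, 0.0428]
eef_rot: [3.141, 0.0, 1.37]
force: [-2.9, -0.6, 4.5]
grip_width: 0.024
```

```bash
python3 - <<'E'
from h import *
rep('wrist25',5)
E
```

```text
22.3 [ 0.534  -0.0427  0.0428] grip 0.02427 F [-2.31 -1.23  5.12] sd [0.34 0.35 0.56]
```

Contact at TCP z 0.0428. Ease up 0.4 mm, then open the jaws.

jog_arm([
  [[0,0,0.2],[0,0,0],20],
  [[0,0,0.4],[0,0,0],20],
  [[0,0,0.4],[0,0,0],20],
  [[0,0,0.4],[0,0,0],20],
  [[0,0,0.4],[0,0,0],20],
])

```text
time_s: 22.72
ee_pos: [0.5339, -0.0426, 0.0428]
eef_rot: [3.141, 0.0, 1.37]
force: [-0.4, -1.6, 3.4]
grip_width: 0.024
```

```bash
python3 - <<'E'
from h import *
rep('wrist26',5)
E
```

```text
23.02 [ 0.5339 -0.0426  0.0428] grip 0.02415 F [-0.5  -0.78  4.45] sd [0.77 0.75 0.69]
```

jog_arm([
  [[0,0,0.2],[0,0,0],20],
  [[0,0,0.3],[0,0,0],20],
  [[0,0,0.3],[0,0,0],20],
  [[0,0,0.3],[0,0,0],20],
  [[0,0,0.3],[0,0,0],20],
])

```text
time_s: 23.43
ee_pos: [0.5338, -0.0426, 0.0429]
eef_rot: [-3.141, -0.0, 1.37]
force: [0.9, -1.1, 0.1]
grip_width: 0.0245
```

```bash
python3 - <<'E'
from h import *
rep('wrist27',5)
E
```

```text
23.73 [ 0.5337 -0.0426  0.0429] grip 0.02437 F [ 1.37 -0.84 -0.21] sd [0.08 0.66 0.59]
```

Fz is ≈ 0, but the tool is tugging the weight back with ~1.4 N. I'll shift forward 0.3 mm to null that before opening.

jog_arm([
  [[0.2,-0.1,0],[0,0,0],20],
  [[0.4,-0.1,0],[0,0,0],20],
  [[0.4,-0.1,0],[0,0,0],20],
  [[0.4,-0.1,0],[0,0,0],20],
  [[0.4,-0.1,0],[0,0,0],20],
])

```text
time_s: 24.15
ee_pos: [0.534, -0.0426, 0.0429]
eef_rot: [-3.141, 0.0, 1.37]
force: [-0.3, -0.7, -0.5]
grip_width: 0.0244
```

```bash
python3 - <<'E'
from h import *
rep('wrist28',5)
i=cv2.imread('pics/wrist28.png');print(i.shape);crop('wrist28.png',(260,80,160,240),2.4,'w28c.png')
E
```

```text
24.45 [ 0.5341 -0.0426  0.0429] grip 0.02443 F [-0.44 -0.25 -2.11] sd [0.69 0.53 0.58]
(480, 640, 3)
```

View pics/w28c.png

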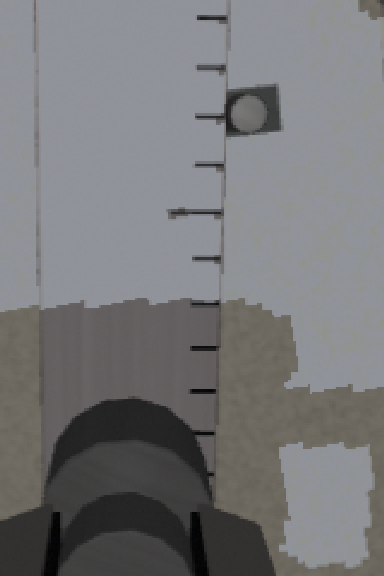

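Forces are nearly nulled and the left pin is still on the edge. Opening.

jog_arm([
  [[0,0,0],[0,0,0],26],
  [[0,0,0],[0,0,0],30],
  [[0,0,0],[0,0,0],38],
  [[0,0,0],[0,0,0],46],
  [[0,0,0],[0,0,0],50],
])

```text
time_s: 24.87
ee_pos: [0.5343, -0.0427, 0.0431]
eef_rot: [3.141, -0.0, 1.37]
force: [-0.3, 0.4, -0.2]
grip_width: 0.0465
```

jog_arm([
  [[0,0,0],[0,0,0],50],
  [[0,0,0],[0,0,0],50],
  [[0,0,0],[0,0,0],50],
  [[0,0,0],[0,0,0],50],
  [[0,0,0],[0,0,0],50],
])

```text
time_s: 25.28
ee_pos: [0.5342, -0.0427, 0.043]
eef_rot: [3.142, -0.0, 1.37]
force: [-0.3, -0.3, 0.5]
grip_width: 0.05
```

jog_arm([
  [[0,0,10],[0,0,0],50],
  [[0,0,30],[0,0,0],50],
  [[0,0,60],[0,0,0],50],
  [[0,0,95],[0,0,0],50],
  [[0,0,120],[0,0,0],50],
])

```text
time_s: 25.7
ee_pos: [0.5345, -0.0427, 0.1666]
eef_rot: [3.139, -0.0, 1.37]
force: [-0.3, -0.2, 0.0]
grip_width: 0.0501
```

```bash
python3 - <<'E'
from h import *
rep('wrist29',4);snap('wrist','wrist30.png');snap('side','side30.png');snap('scene','scene30.png')
crop('side30.png',(230,170,160,140),4.2,'s30c.png');crop('scene30.png',(200,190,220,120),3.6,'sc30c.png')
E
```

```text
25.95 [ 0.5338 -0.0426  0.1626] grip 0.04984 F [ 0.05 -0.08 -0.36] sd [0.71 0.17 0.55]
```

View pics/wrist30.png

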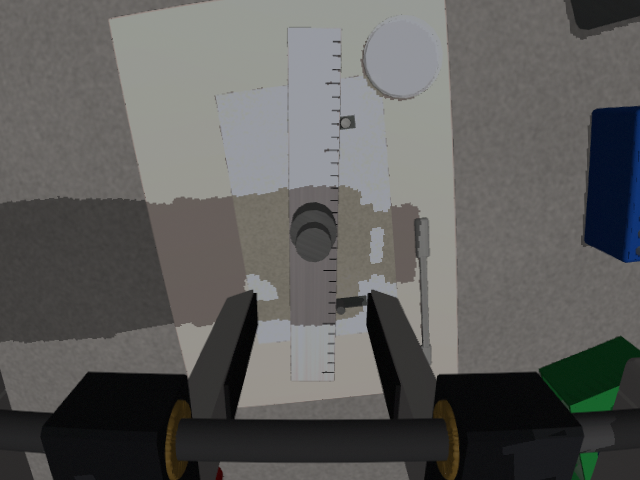

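View pics/s30c.png

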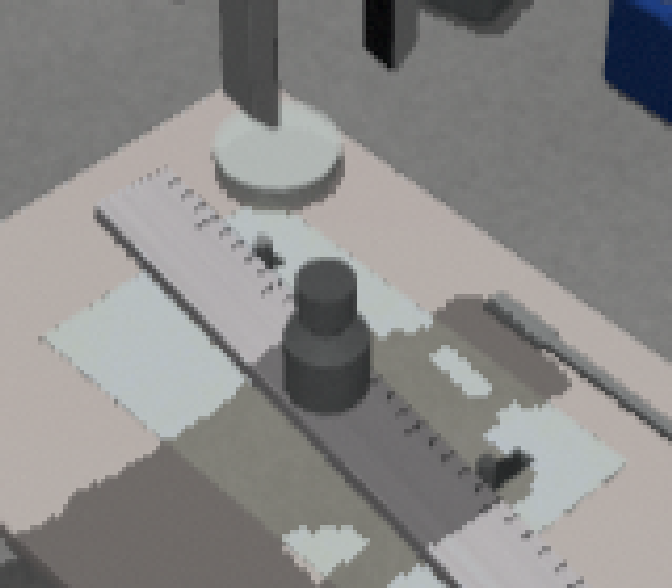

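View pics/sc30c.png

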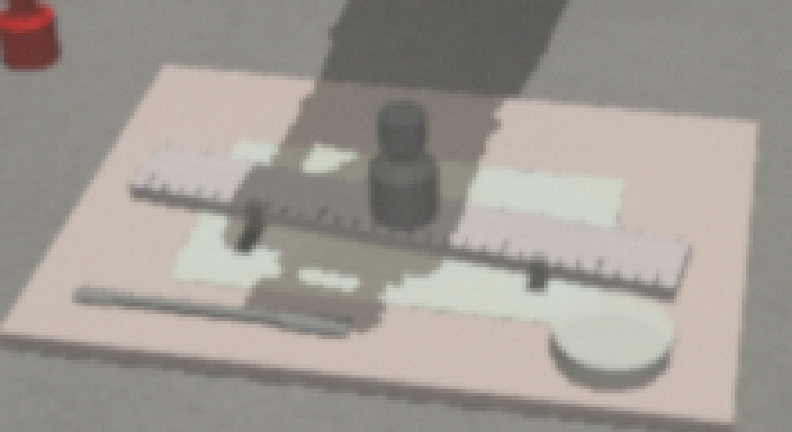

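The weight stands upright on the bar and is released. Checking the pin gaps closely before hand-in.

```bash
python3 - <<'E'
from h import *
i=cv2.imread('pics/wrist30.png');j=cv2.imread('pics/wrist14.png')
a=lambda im,x,y:cv2.resize(im[y:y+36,x:x+48],None,fx=8,fy=8,interpolation=0)
cv2.imwrite('pics/f.png',cv2.vconcat([cv2.hconcat([a(i,320,105),a(i,320,288)]),cv2.hconcat([a(j,314,116),a(j,314,306)])]))
bar('wrist30',[(341.5,28),(334.5,380)]);bar('wrist14',[(334.5,37),(328.5,397)])
E
```

```text
yaw -0.20485510727668899 gaps [np.float64(-0.1), np.float64(-0.7)]
yaw -0.20536820003331233 gaps [np.float64(-0.3), np.float64(-0.9)]
```

View pics/f.png

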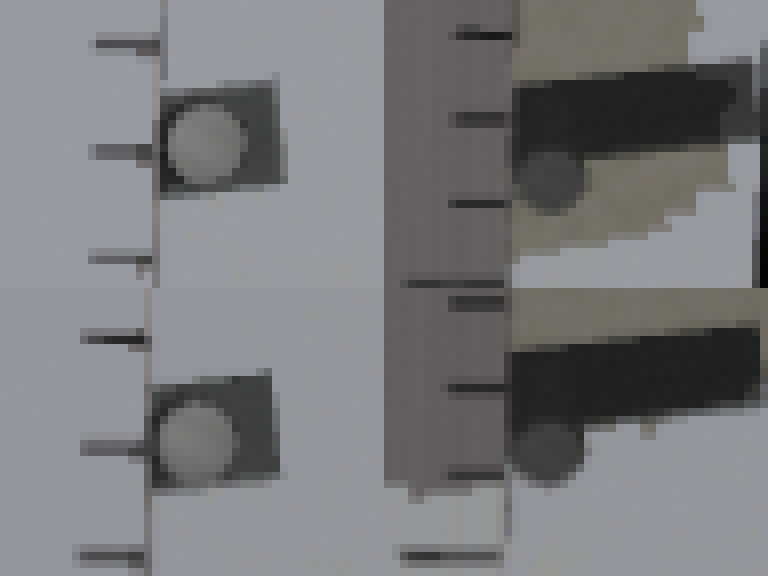

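Both pins sit at the edge (gaps under 1 px, i.e. < 0.8 mm), the same as before the weight was placed. Handing in.

```bash
python3 - <<'E'
from h import *
print(ctrl.hand_in()); print(ctrl.get_obs()['time_s'])
E
```

```text
the job is handed in; nothing more can be done
None
the job is handed in; nothing more can be done
```

I slid the straightedge onto both pins, stood the steel weight upright on its middle and let go, then handed in at about 26 s. The hand-in reports no verdict.

- **Pushing:** I pushed the rear edge with the rear finger of the open, straddling jaws until neither the bar nor the arm moved any further. The total push averaged about 5.4 N at most, with a single reading of 5.9 N. It was held for over a second.
- **Both pins felt:** The force on each pin can't be measured separately. I inferred contact on both from the bar not turning at about 4.7 N after I took the downward load off it.
- **Last checks before hand-in:**
  - The far edge was within about one pixel (under 0.8 mm) of both pins, with the bar's angle the same as before the weight was placed.
  - The weight stood upright and centred across the bar, and the gripper was clear of it.
  - The dish and spatula had not visibly moved. I never went near the jar or beaker, but did not check them separately at the end.
- **What disagreed or went wrong:**
  - The fingertips turned out to be about 20 mm short of the stated tool end, so my first approach passed over the bar without touching it.
  - While I was setting the weight down it was briefly pressed with about 8 N and pulled back with about 1.4 N. I eased both off before opening the jaws.

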